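# Steel rule off the cutting block, over the filing rest, into its cradle

## Task

The thin steel rule lies in the shallow channel of the raised cutting block, where fingers cannot get hold of it: press on it from above and slide it until a good part of it (at least 40 mm) overhangs the block's right-hand edge (as the robot sees it), so that you can pinch its overhanging end by the two long edges and lift it off. Lay it down lengthwise, flat and balanced, on the narrow filing rest and let go, then take it again by its middle and lower it flat into its fitted wooden cradle, fully home. Do not drop the rule on the bench, and leave the spectacles, screwdriver, paper pad and case where they are.

Things in the scene. Friction and masses are not known exactly. Their poses are not given: they have to be found in the camera images.
- rule_mid (a point): centre (half-way up) of the loose flat bare-steel rule: 180 mm long (its y axis), 40 mm wide (x), 2.5 mm thick (z), 100 to 200 g, black ticks along one long edge. Starts flat in the block's shallow channel, too narrow for fingers beside it, its top 0.5 mm above the mat; where it overhangs, fingers can reach past and below it. Pressed with 5 to 15 N it slides along with a fingertip
- rule_tip (a point): middle of the short end of the rule at its -y end (90 mm from its centre, half-way up): the end nearest the block's right-hand edge, the one to be pushed over it
- block_edge (a point): middle of the right-hand (-y) end of the channel's floor, 48 mm above the bench, on the edge of the fixed wooden block 160 (x) x 220 (y) x 50 mm high. Its top is a 2 mm green mat with a channel 48 mm wide along y, open at both ends, down to the smooth wood. The block reaches from here 220 mm towards +y and 80 mm to either side in x; outward over the edge is -y, with free bench beyond
- rest_mid (a point): centre of the flat top of the fixed filing rest, a plain bar of pale wood 26 mm wide (x), 140 mm long (y), 45 mm high. The rule is laid on it lengthwise (y along y, either way round); the rest is narrower than the rule, so fingers on the rule's long edges pass down beside it anywhere
- cradle_bed (a point): centre of the flat bed, 22 mm above the bench, of the fixed wooden cradle 64 mm wide (x), 206 mm long (y). Walls 12 mm above the bed round both ends leave a recess 48 x 190 mm for the rule (y along y, either way round), no room for fingers there. Within 42 mm of the centre along y: no walls, bed only 28 mm wide, open down to the bench for fingers on the rule's middle
- block: the cutting block; origin at the centre of its underside, axes as at block_edge
- rule: the rule; origin at the centre of its underside
- rest: the filing rest; origin at the centre of its underside
- spectacles: bystander: a pair of open black spectacles standing on its rims and temple ends, 125 mm wide (y), 145 mm deep (from the origin, at the foot of the front, along +x), 50 mm high
- screwdriver: bystander: a small screwdriver 150 mm long lying along its x axis
- pad: bystander: a pad of blank paper 130 x 100 x 14 mm with a copper-coloured clip at its +x end, 30 mm high in all; origin under its centre
- case: bystander: a closed black spectacle case 65 (x) x 160 (y) x 40 mm high; origin under its centre
Mind the look-alikes: they are no part of the job. What is meant by the rule is not blue, and is the smaller of those in its own colour. Of the things that look like the part that bears cradle_bed, the larger one is meant.

How it is judged:
On the way, in this order (a step that is already met when the one before it is completed fails the run):
1. the rule lies flat on the block and its end overhangs the right-hand edge by at least 35 mm (y of rule_tip in the frame of block_edge below -0.035 m and z of rule_mid in the frame of block_edge between -0.003 and 0.006 m and angle between rule_mid's own z axis and vertical below 0.06 rad and contact force between rule and block above 0.2 N), for 0.1 s.
2. the rule lies flat, lengthwise on the filing rest, let go (x of rule_mid in the frame of rest_mid between -0.013 and 0.013 m and y of rule_mid in the frame of rest_mid between -0.05 and 0.05 m and z of rule_mid in the frame of rest_mid between -0.003 and 0.005 m and angle between rule_mid's own z axis and vertical below 0.06 rad and angle between the y axis of rule_mid and the y axis of rest_mid, either way round below 0.2 rad and contact force between the fingers and rule below 0.05 N and contact force between rule and rest above 0.3 N and linear speed of rule below 0.02 m/s), for 0.2 s.
3. the rule is held by the fingers while it is lowered into the cradle's recess (not dropped in) (x of rule_mid in the frame of cradle_bed between -0.008 and 0.008 m and y of rule_mid in the frame of cradle_bed between -0.009 and 0.009 m and angle between the y axis of rule_mid and the y axis of cradle_bed, either way round below 0.12 rad and z of rule_mid in the frame of cradle_bed between -0.003 and 0.008 m and contact force between the fingers and rule above 0.5 N), for 0.04 s.
At the end, for the whole second after the job is handed in: the rule lies flat (tilt under 0.06 rad) and at rest on the cradle's bed, inside the recess: its centre within 8 mm across and 9 mm along of the bed's centre and no more than 3.5 mm above the bed, its length along the cradle's within 0.12 rad; let go (x of rule_mid in the frame of cradle_bed between -0.008 and 0.008 m and y of rule_mid in the frame of cradle_bed between -0.009 and 0.009 m and angle between the y axis of rule_mid and the y axis of cradle_bed, either way round below 0.12 rad and z of rule_mid in the frame of cradle_bed between -0.002 and 0.0035 m and angle between rule_mid's own z axis and vertical below 0.06 rad and contact force between the fingers and rule below 0.05 N and linear speed of rule below 0.02 m/s); the robot touches nothing.
It fails at once if the rule is dropped on the bench (height (world z) of rule_mid below 0.014 m).
It fails at once if the spectacles, screwdriver, paper pad or case is moved by over 25 mm (distance of any of spectacles, screwdriver, pad, case from where it was at the start of the episode above 0.025 m).
It also fails if it takes over 66 s, if anything falls off the work surface, if the arm or the gripper's body presses on something with over 40 N, if the wrist force passes 120 N, or if a joint passes its speed limit or range.

## Robot

A 6-joint arm with a two-finger parallel gripper is mounted at the origin on the work surface. World frame = base frame: x ahead of the robot, y to its left, z up, the work surface at z = 0. Lengths are in m, angles in rad, forces in N, time in s.
With the tool pointing down it reaches from about 0.25 to 0.775 m from the base axis. Payload 4 kg.
Tool frame: the origin (TCP) lies midway between the tips of the shut fingers; the grasp point (between the pads) lies robot.tcp_to_grasp behind it (robot.tcp_to_grasp is the distance from the TCP to the grasp point, in m); y points along the fingers, x is the direction in which the jaws open and shut, and the axes are right-handed (so a half turn about y gives the same grasp; the last joint's range is limited). The gripper opens to 94 mm and grips with 3 to 60 N. Pads are 16 mm wide; open, the fingers measure 119 mm over their backs; the gripper's body (75 mm by 177 mm) begins 78 mm behind the grasp point.
Start: joints at [1.228, 0.087, 1.371, -0, 1.684, -0.103], TCP at [0.131, 0.534, 0.206] pointing down, gripper open.
Joint ranges: [-3.1, 3.1], [-0.76, 2.03], [0.27, 2.55], [-1.08, 4.22], [0.17, 2.65], [-2.57, 2.57]. Speed limits (rad/s): [2.79, 2.79, 3.14, 3.14, 3.14, 3.14].

## Interface

Orientations are given as [roll, pitch, yaw] about the fixed x, y, z axes, in that order (R = Rz(yaw) Ry(pitch) Rx(roll)).
In Python, from bench import robot gives the robot as it stands.
- The arm moves only by the tool arm_command, never from a script. Its argument "series" is text: rows parted by semicolons, each of 7 numbers parted by spaces: the turn, a rotation vector about the tool's x, y, z in rad, then the shift along the tool's x, y, z in m, then the finger opening in m, from 0 to 0.094. A call has 1 to 12 rows; each row shifts and turns the pose as measured when the row begins, along the tool's axes as they then stand; what a row does not reach is not made up. A row lasts 1/10 s, in which the tool goes at most 50 mm and 8.59 degrees, less where a joint would pass 70% of its speed; a pose out of reach is approached as far as the arm can. A call with a gripper value outside its range is refused whole. The fingers move at their own pace and stop on an object; the grip force is fixed at half the most. Time passes only in rows, so rows that do not move let the fingers close. It gives the time, the measured TCP pose, the force and the opening at its end, in the units of the state.
- robot.get_obs(): the state, without advancing time (a new reading comes with each control period).
- robot.snapshot(name): name is "side" or "top" or "wrist"; returns the picture (384x512x3 uint8, blue, green, red); there is no depth.
- robot.camera_params(name): a dict with "fx", "fy", "cx", "cy" (pixels), "extrinsics" (4x4, takes a point from camera to world coordinates). Camera axes: x right, y up, looking along -z (the intrinsics and any distortion apply to the point x, -y, -z); pixel columns grow to the right and rows downward; lengths in m; the calibration is good to about 2 mm. A picture is of the moment at which its call begins: read the wrist's pose just before it. camera_params takes no time and is no camera call; for the wrist camera it gives the pose at the moment of the call.
- robot.close_job(): hands the job in, once; it reports no verdict.
Trained networks look in the newest picture that a camera, given by its name, has taken for a name from the list of things; names that differ only in an ending like _2 or _b are one class to them, and where a whole thing is asked for, a point or a joint stands for the part that bears it (a point fixed in the world has none). Each returns a list of dicts, best first, with "score" (0 to 1); they miss things now and then, are a little off and sometimes report something else, mostly with a low value. They report only what shows in the picture. A call takes as long as a camera call. They do not tell look-alikes from the thing itself.
- robot.spot_in(camera, target): "centre" ([x, y, z] in m, in the coordinates of the camera as it stood for that picture, good to about 4 mm: the middle of the surface that is visible of it).
The state is a dict: "time": time; "joint_positions": joint angles; "qvel": joint speeds; "joint_torque": joint torques, N m; "tool_pos": TCP position; "ee_rot": TCP orientation; "wrist_force": force on the tool from outside, world axes, zero at the start; "wrist_torque": the same for the moment, N m; "width": finger opening in m.
Only numpy, scipy, OpenCV 4.12 (cv2) and the standard library are available. Lean on these libraries where they do the work, as an engineer would, in place of code of your own. Each camera call takes 0.05 s, during which the arm holds its last target.

## Working session

There is one attempt and no reset: what is moved stays moved. The work goes in short steps, Python scripts to look and compute and a tool call to move; the robot and the scene stay as the last step left them, time stands still between calls to the robot, and variables do not carry over. Pictures are saved under pics/ and viewed, and the job is handed in when it is done.

Besides the shell and the picture viewer there is one more tool, called after ">>>" as a command line: name --argument value ..., lists and objects as JSON in quotes. arm_command: Moves the arm, as the interface text tells. Its arguments: {"type":"object","properties":{"series":{"type":"string"}},"required":["series"]}

```bash
mkdir -p pics
cat > h.py <<'E'
import numpy as np,cv2
from bench import robot
from scipy.spatial.transform import Rotation as R
E
python3 - <<'E'
from h import *
o=robot.get_obs();print(o, robot.tcp_to_grasp)
for n in("side","top","wrist"):
    im=robot.snapshot(n);cv2.imwrite(f"pics/{n}0.png",im)
    c=robot.camera_params(n);print(n,{k:(np.round(v,4).tolist() if k=="extrinsics" else v) for k,v in c.items()})
E
```

```text
{'time': 0.0, 'joint_positions': array([ 1.22790019e+00,  8.79555821e-02,  1.37221496e+00, -5.22402120e-05,
        1.68362098e+00, -1.03095994e-01]), 'qvel': array([ 3.43189013e-04, -6.36413443e-04, -2.41201358e-05,  1.76707234e-03,
       -3.30370852e-05, -5.98336613e-04]), 'joint_torque': array([ 1.25067862e-03, -3.40174878e+01, -3.02436054e+01,  7.18907034e-02,
        3.26660858e-02, -1.75419564e-04]), 'tool_pos': array([0.13046504, 0.53373956, 0.20432381]), 'ee_rot': array([-1.57062168,  0.00219253,  1.33099055]), 'wrist_force': array([-0.33988085, -0.18740602, -0.0598653 ]), 'wrist_torque': array([ 0.0024362 , -0.00766858, -0.0574192 ]), 'width': 0.09369213362547478} 0.0188
side {'fx': 413.5034014214103, 'fy': 413.5034014214103, 'cx': 261.2666188058903, 'cy': 184.10855447083867, 'extrinsics': [[0.7994, 0.3429, -0.4933, -0.0902], [-0.6006, 0.4355, -0.6705, -0.784], [-0.0151, 0.8323, 0.5541, 0.7548], [0.0, 0.0, 0.0, 1.0]]}
top {'fx': 455.87384353016455, 'fy': 455.87384353016455, 'cx': 264.34750740389404, 'cy': 196.42779512046152, 'extrinsics': [[-0.0032, 0.9823, -0.1874, 0.2963], [-1.0, -0.0046, -0.007, 0.032], [-0.0077, 0.1873, 0.9823, 1.3707], [0.0, 0.0, 0.0, 1.0]]}
wrist {'fx': 283.11936436897537, 'fy': 283.11936436897537, 'cx': 255.12558958820279, 'cy': 189.40251275058012, 'extrinsics': [[0.2374, -0.9315, -0.2755, 0.0496], [0.9714, 0.2272, 0.0691, 0.5536], [-0.0018, -0.284, 0.9588, 0.3837], [0.0, 0.0, 0.0, 1.0]]}
```

View pics/top0.png

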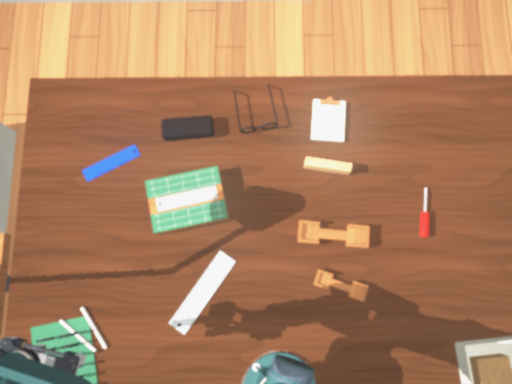

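View pics/side0.png

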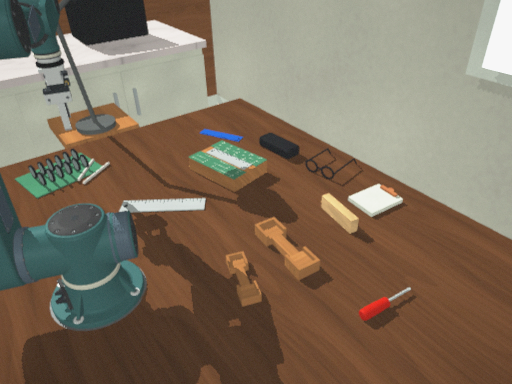

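View pics/wrist0.png

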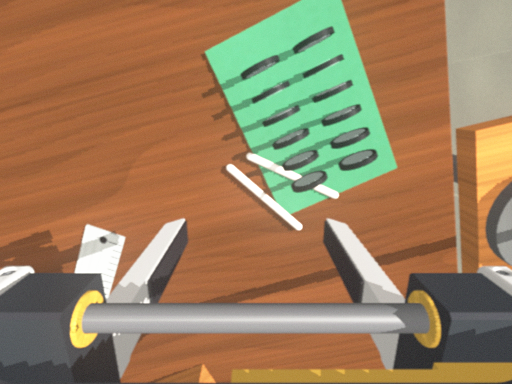

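Run:
```python
from h import *
for n in("top","side"):
  c=robot.camera_params(n);E=c["extrinsics"]
  for t in("rule_mid","rule_tip","block_edge","rest_mid","cradle_bed","block","rule","rest","spectacles","screwdriver","pad","case"):
    try:
      for d in robot.spot_in(n,t):
        p=np.array(d["centre"]);w=E[:3,:3]@p+E[:3,3]
        print(n,t,round(d["score"],2),np.round(w,3),"px",np.round([c["cx"]+c["fx"]*p[0]/-p[2],c["cy"]-c["fy"]*p[1]/-p[2]],0))
    except Exception as e: print(n,t,e)
print(robot.get_obs()["time"])
```

```text
top rule_mid 0.74 [0.27  0.223 0.002] px [203. 293.]
top rule_mid 0.73 [0.665 0.519 0.002] px [111. 163.]
top rule_mid 0.58 [0.547 0.274 0.051] px [186. 197.]
top rule_tip 0.91 [0.661 0.516 0.002] px [112. 164.]
top rule_tip 0.9 [0.277 0.225 0.005] px [202. 290.]
top rule_tip 0.8 [0.546 0.274 0.05 ] px [186. 198.]
top rule_tip 0.61 [ 0.799 -0.159  0.018] px [328. 119.]
top rule_tip 0.43 [0.525 0.273 0.048] px [186. 205.]
top block_edge 0.68 [0.523 0.27  0.055] px [186. 205.]
top rest_mid 0.63 [ 0.646 -0.152  0.046] px [329. 164.]
top cradle_bed 0.74 [ 0.434 -0.167  0.024] px [335. 236.]
top cradle_bed 0.73 [ 0.294 -0.184  0.014] px [342. 284.]
top block 0.66 [0.528 0.274 0.049] px [185. 204.]
top block 0.4 [0.55  0.272 0.05 ] px [186. 196.]
top rule 0.83 [0.276 0.228 0.004] px [201. 291.]
top rule 0.8 [0.541 0.271 0.047] px [187. 199.]
top rule 0.65 [0.669 0.518 0.003] px [111. 162.]
top rest 0.66 [ 0.644 -0.154  0.047] px [329. 165.]
top spectacles 0.58 [0.774 0.056 0.033] px [259. 125.]
top screwdriver 0.71 [ 0.471 -0.435  0.021] px [425. 223.]
top screwdriver 0.45 [0.762 0.281 0.0
[... 559 characters left out ...]
de rest_mid 0.58 [ 0.638 -0.166  0.033] px [340. 213.]
side rest_mid 0.5 [0.756 0.255 0.035] px [279. 145.]
side cradle_bed 0.94 [ 0.433 -0.182  0.024] px [288. 249.]
side cradle_bed 0.7 [ 0.287 -0.195  0.016] px [244. 280.]
side block 0.77 [0.511 0.231 0.049] px [225. 166.]
side rule 0.76 [0.547 0.261 0.046] px [230. 159.]
side rule 0.71 [0.67  0.509 0.001] px [222. 135.]
side rule 0.7 [0.271 0.216 0.005] px [163. 205.]
side rest 0.98 [ 0.641 -0.165  0.033] px [340. 213.]
side spectacles 0.45 [0.773 0.047 0.031] px [322. 168.]
side screwdriver 0.75 [ 0.47  -0.447  0.019] px [378. 308.]
side pad 0.76 [ 0.79  -0.168  0.012] px [374. 200.]
side case 0.67 [0.756 0.254 0.036] px [279. 145.]
1.35
```

```bash
cat >> h.py <<'E'
def pose():
    o=robot.get_obs(); return np.array(o["tool_pos"]),R.from_euler("xyz",o["ee_rot"]),o
def plan(pts,w,n=None,cur=None):
    """pts: list of (x,y,z,yaw,nrows)"""
    p,r,o=pose(); print("t",round(o["time"],2),"pos",np.round(p,4),"rpy",np.round(o["ee_rot"],4),"F",np.round(o["wrist_force"],2),"w",round(o["width"],4))
    rows=[]
    for x,y,z,yaw,k in pts:
        t=np.array([x,y,z]);rt=R.from_euler("xyz",[-np.pi/2,0,yaw]);p0=p;r0=r;dr=(r0.inv()*rt).as_rotvec()
        for i in range(1,k+1):
            pn=p0+(t-p0)*i/k; rn=r0*R.from_rotvec(dr*i/k)
            rows.append(np.r_[(r.inv()*rn).as_rotvec(),r.inv().apply(pn-p)]); p,r=pn,rn
    for a in rows: print(" ".join(f"{v:.4f}" for v in a),w)
E
python3 - <<'E'
from h import *
plan([(0.53,0.28,0.2,0.2,10)],0)
E
```

```text
t 1.35 pos [0.1306 0.5343 0.2055] rpy [-1.5708e+00 -1.0000e-04  1.3310e+00] F [0.95 0.85 0.62] w 0.0941
-0.0000 0.1131 0.0000 -0.0152 0.0005 -0.0448 0
-0.0000 0.1131 0.0000 -0.0101 0.0005 -0.0463 0
-0.0000 0.1131 0.0000 -0.0048 0.0005 -0.0471 0
-0.0000 0.1131 0.0000 0.0006 0.0006 -0.0473 0
-0.0000 0.1131 0.0000 0.0059 0.0006 -0.0470 0
-0.0000 0.1131 0.0000 0.0112 0.0006 -0.0460 0
-0.0000 0.1131 0.0000 0.0163 0.0006 -0.0445 0
-0.0000 0.1131 0.0000 0.0212 0.0006 -0.0423 0
-0.0000 0.1131 0.0000 0.0258 0.0006 -0.0397 0
-0.0000 0.1131 0.0000 0.0302 0.0006 -0.0365 0
```

>>> arm_command --series "0 0.113 0 -0.015 0.0005 -0.045 0; 0 0.113 0 -0.010 0.0005 -0.046 0; 0 0.113 0 -0.005 0.0005 -0.047 0; 0 0.113 0 0.0006 0.0005 -0.047 0; 0 0.113 0 0.006 0.0005 -0.047 0; 0 0.113 0 0.011 0.0005 -0.046 0; 0 0.113 0 0.016 0.0005 -0.0445 0; 0 0.113 0 0.021 0.0005 -0.042 0; 0 0.113 0 0.026 0.0005 -0.040 0; 0 0.113 0 0.030 0.0005 -0.0365 0; 0 0 0 0 0 0 0"

```text
time: 2.45
tool_pos: [0.5386, 0.2653, 0.1991]
ee_rot: [-1.568, -0.002, 0.161]
wrist_force: [-0.2, -1.1, -0.3]
width: 0.0096
```

Run:
```python
from h import *
plan([],0)
im=robot.snapshot("wrist");cv2.imwrite("pics/w1.png",im);c=robot.camera_params("wrist");np.save("w1.npy",c["extrinsics"])
print(np.round(c["extrinsics"],3))
cv2.imwrite("pics/w1x.png",cv2.resize(im,(800,600)))
```

```text
t 2.45 pos [0.5386 0.2653 0.1991] rpy [-1.5681 -0.0022  0.1607] F [-0.15 -1.14 -0.32] w 0.0096
[[ 0.986 -0.157 -0.047  0.522]
 [ 0.164  0.947  0.276  0.348]
 [ 0.002 -0.28   0.96   0.379]
 [ 0.     0.     0.     1.   ]]
```

View pics/w1x.png

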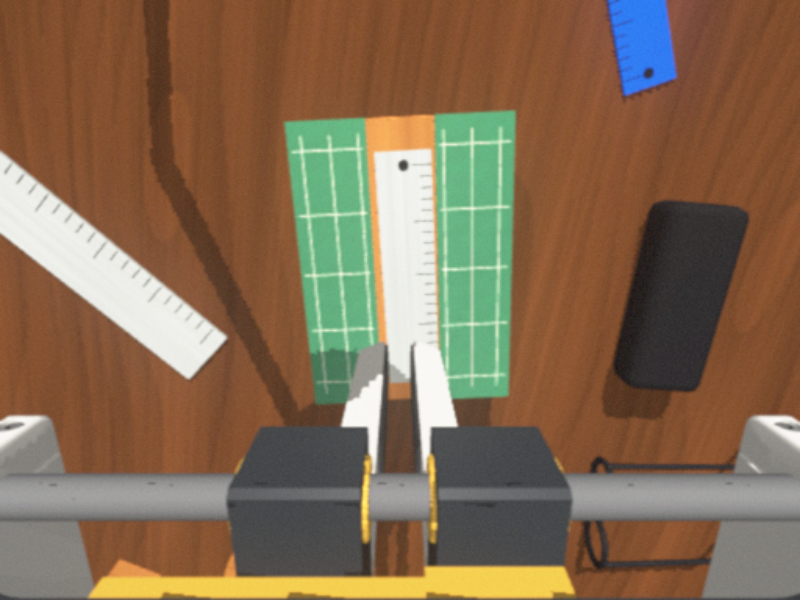

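The picture shows the rule in the channel with corners near (375,153) and (431,149) at its far end, near end at about row 382. The mat's corners are (286,122), (516,111), (508,396), (316,404).

```bash
cat >> h.py <<'E'
def bp(c,E,px,z):
    px=np.atleast_2d(px).astype(float)
    d=np.c_[(px[:,0]-c["cx"])/c["fx"],-(px[:,1]-c["cy"])/c["fy"],-np.ones(len(px))]@E[:3,:3].T
    o=E[:3,3]; return o+d*((z-o[2])/d[:,2])[:,None]
def proj(c,E,P):
    q=(np.atleast_2d(P)-E[:3,3])@E[:3,:3]; return np.c_[c["cx"]+c["fx"]*q[:,0]/-q[:,2],c["cy"]-c["fy"]*q[:,1]/-q[:,2]]
E
python3 - <<'E'
from h import *
c=robot.camera_params("wrist");E=np.load("w1.npy")
s=512/800
q=np.array([(286,122),(516,111),(508,396),(316,404)])*s
for z in(.045,.05,.055):
  m=bp(c,E,q,z);print(z,np.round(m,4).tolist(),[round(np.linalg.norm(m[i]-m[(i+1)%4]),4) for i in range(4)])
m=bp(c,E,q,.05)
print("edge mid",(m[2]+m[3])/2,"ctr",m.mean(0),"yaw",[np.arctan2(-(a-b)[0],(a-b)[1]) for a,b in((m[0],m[3]),(m[1],m[2]))],[np.arctan2(*(b-a)[[1,0]]) for a,b in((m[0],m[1]),(m[3],m[2]))])
r=bp(c,E,np.array([(375,153),(431,149),(387,382),(410,381)])*s,.0505);print("rule",np.round(r,4).tolist())
t=robot.camera_params("top")
cv2.imwrite("pics/topz.png",cv2.resize(cv2.imread("pics/top0.png")[150:260,130:390],None,fx=3,fy=3,interpolation=cv2.INTER_CUBIC))
print("top mid",bp(t,t["extrinsics"],[[187,198.5]],.0505))
E
```

```text
0.045 [[0.4397, 0.365, 0.045], [0.598, 0.3986, 0.045], [0.6442, 0.1804, 0.045], [0.4856, 0.1466, 0.045]] [np.float64(0.1619), np.float64(0.223), np.float64(0.1622), np.float64(0.2232)]
0.05 [[0.4409, 0.3647, 0.05], [0.5969, 0.3979, 0.05], [0.6423, 0.1829, 0.05], [0.4861, 0.1496, 0.05]] [np.float64(0.1594), np.float64(0.2197), np.float64(0.1597), np.float64(0.2198)]
0.055 [[0.4421, 0.3645, 0.055], [0.5957, 0.3971, 0.055], [0.6405, 0.1854, 0.055], [0.4867, 0.1526, 0.055]] [np.float64(0.157), np.float64(0.2163), np.float64(0.1573), np.float64(0.2165)]
edge mid [0.56422838 0.16625421 0.05      ] ctr [0.5415548 0.2737724 0.05     ] yaw [np.float64(0.20715101162277696), np.float64(0.2085218009507662)] [np.float64(0.20924735303121353), np.float64(0.2102532086904916)]
rule [[0.505, 0.3546, 0.0505], [0.5435, 0.3637, 0.0505], [0.5413, 0.1795, 0.0505], [0.5597, 0.1834, 0.0505]]
top mid [[0.54296894 0.26956896 0.0505    ]]
```

View pics/topz.png

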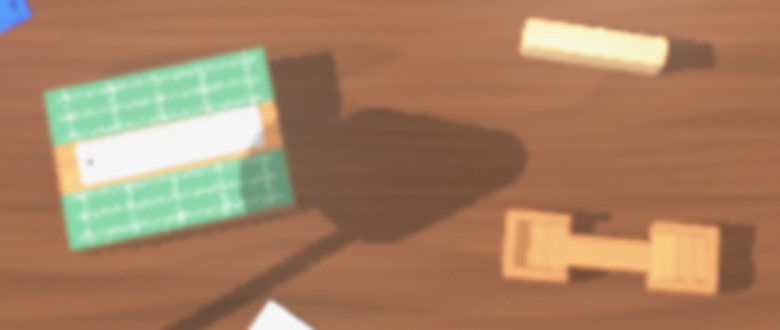

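Run:
```python
from h import *
plan([(0.5326,.3201,0.07,0.209,4),(0.5326,.3201,0.055,0.209,3)],0)
```

```text
t 2.5 pos [0.5366 0.267  0.1995] rpy [-1.5664e+00 -1.1000e-03  1.6450e-01] F [-0.73  0.32  0.2 ] w 0.0057
-0.0011 -0.0111 0.0003 0.0011 0.0324 0.0131 0
-0.0011 -0.0111 0.0003 0.0013 0.0324 0.0131 0
-0.0011 -0.0111 0.0003 0.0015 0.0324 0.0131 0
-0.0011 -0.0111 0.0003 0.0016 0.0324 0.0132 0
0.0000 0.0000 0.0000 0.0000 0.0050 -0.0000 0
0.0000 0.0000 0.0000 0.0000 0.0050 -0.0000 0
0.0000 0.0000 0.0000 0.0000 0.0050 -0.0000 0
```

>>> arm_command --series "-0.001 -0.011 0 0.001 0.032 0.013 0; -0.001 -0.011 0 0.001 0.032 0.013 0; -0.001 -0.011 0 0.0015 0.032 0.013 0; -0.001 -0.011 0 0.0015 0.032 0.013 0; 0 0 0 0 0 0 0; 0 0 0 0 0 0 0"

```text
time: 3.1
tool_pos: [0.5291, 0.326, 0.0723]
ee_rot: [-1.567, -0.006, 0.219]
wrist_force: [-0.4, -0.0, 1.2]
width: 0.0003
```

Run:
```python
from h import *
plan([(0.5326,.3201,0.055,0.209,2)],0)
```

```text
t 3.1 pos [0.5291 0.326  0.0723] rpy [-1.5671 -0.0062  0.2193] F [-0.4  -0.04  1.16] w 0.0003
-0.0018 0.0052 0.0031 0.0010 0.0087 -0.0033 0
-0.0018 0.0052 0.0031 0.0010 0.0087 -0.0033 0
```

>>> arm_command --series "-0.002 0.005 0.003 0.001 0.0085 -0.003 0; -0.002 0.005 0.003 0.001 0.0085 -0.003 0; 0 0 0 0 0 0 0"

```text
time: 3.4
tool_pos: [0.5345, 0.321, 0.0596]
ee_rot: [-1.57, -0.007, 0.209]
wrist_force: [0.6, -0.1, 0.7]
width: 0.0006
```

>>> arm_command --series "0 0 0 0 0.003 0 0; 0 0 0 0 0.003 0 0"

```text
time: 3.6
tool_pos: [0.5362, 0.3207, 0.0555]
ee_rot: [-1.569, -0.011, 0.208]
wrist_force: [-0.2, -0.5, -0.1]
width: 0.0003
```

>>> arm_command --series "0 0 0 0 0.003 0 0; 0 0 0 0 0.003 0 0; 0 0 0 0 0.002 0 0"

```text
time: 3.9
tool_pos: [0.5378, 0.321, 0.0507]
ee_rot: [-1.568, -0.015, 0.207]
wrist_force: [-2.2, -0.3, 9.1]
width: 0.0006
```

>>> arm_command --series "0 0 0 0 0.002 0 0"

```text
time: 4.0
tool_pos: [0.5386, 0.3213, 0.0508]
ee_rot: [-1.567, -0.018, 0.207]
wrist_force: [-2.4, -0.5, 6.0]
width: 0.0006
```

>>> arm_command --series "0 0 0.006 -0.001 0.002 -0.01 0; 0 0 0.006 -0.001 0.002 -0.01 0; 0 0 0.006 -0.001 0.002 -0.01 0; 0 0 0.006 -0.001 0.002 -0.01 0"

```text
time: 4.4
tool_pos: [0.5467, 0.2868, 0.0508]
ee_rot: [-1.558, -0.008, 0.21]
wrist_force: [-2.4, 1.7, 6.3]
width: 0.0007
```

Run:
```python
from h import *
plan([(0.5326+.0185,.3201-.087,0.0505,0.209,4)],0)
im=robot.snapshot("wrist");cv2.imwrite("pics/w2.png",cv2.resize(im,(800,600)));np.save("w2.npy",robot.camera_params("wrist")["extrinsics"])
```

```text
t 4.4 pos [0.5467 0.2868 0.0508] rpy [-1.5579 -0.0079  0.2104] F [-2.36  1.74  6.32] w 0.0007
-0.0032 0.0004 0.0020 -0.0017 -0.0001 -0.0134 0
-0.0032 0.0004 0.0020 -0.0017 -0.0001 -0.0134 0
-0.0032 0.0004 0.0020 -0.0017 -0.0000 -0.0134 0
-0.0032 0.0004 0.0020 -0.0017 0.0000 -0.0134 0
```

View pics/w2.png

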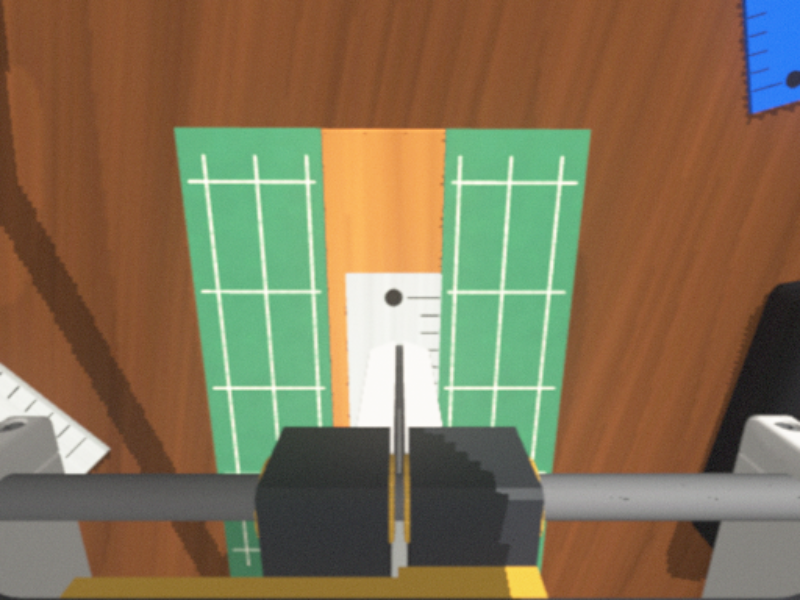

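The rule moves along with the fingertip: its far end is now at row 274, up against the channel's right-hand wall. I'll keep sliding.

>>> arm_command --series "-0.005 0 0.004 -0.002 0.002 -0.011 0; -0.005 0 0.004 -0.002 0.002 -0.011 0; -0.005 0 0.003 -0.002 0.002 -0.011 0; -0.005 0 0.003 -0.002 0.002 -0.011 0"

```text
time: 4.85
tool_pos: [0.5537, 0.2446, 0.0508]
ee_rot: [-1.572, -0.011, 0.211]
wrist_force: [-0.2, 1.1, 5.8]
width: 0.0005
```

Run:
```python
from h import *
plan([(0.5326+.0185,.3201-.087,0.0505,0.209,4)],0)
im=robot.snapshot("wrist");cv2.imwrite("pics/w3.png",cv2.resize(im,(800,600)));np.save("w3.npy",robot.camera_params("wrist")["extrinsics"])
```

```text
t 4.85 pos [0.5537 0.2446 0.0508] rpy [-1.5719 -0.0105  0.2111] F [-0.16  1.13  5.79] w 0.0005
0.0003 0.0005 0.0026 -0.0012 0.0001 -0.0027 0
0.0003 0.0005 0.0026 -0.0012 0.0001 -0.0027 0
0.0003 0.0005 0.0026 -0.0012 0.0001 -0.0027 0
0.0003 0.0005 0.0026 -0.0012 0.0001 -0.0027 0
```

View pics/w3.png

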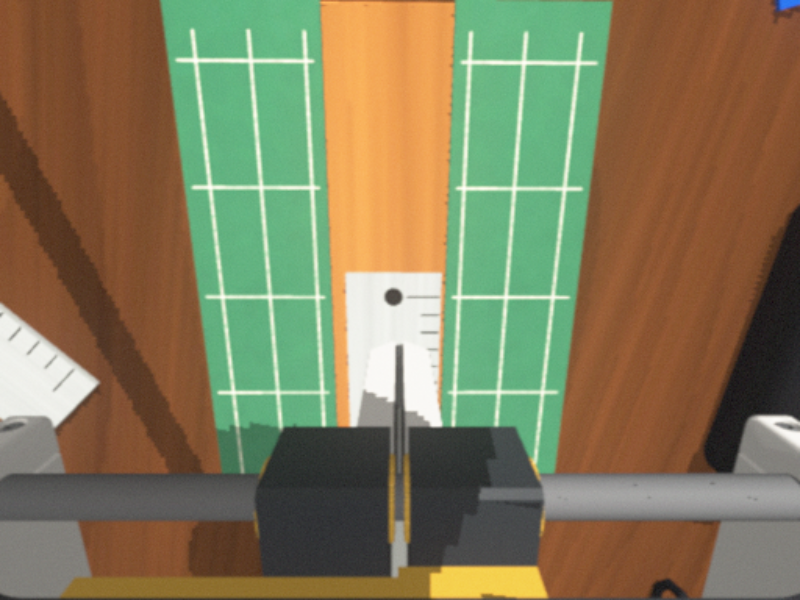

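```bash
cat >> h.py <<'E'
BE=np.array([.5642,.1663]);BY=np.array([-.2075,.9782]);BX=np.array([.9782,.2075])
E
python3 - <<'E'
from h import *
c=robot.camera_params("wrist");E=np.load("w3.npy")
m=bp(c,E,np.array([(346,272),(441,272),(321,2),(455,2)])*.64,.0505)
for w in m: print(w,(w[:2]-BE)@BX,(w[:2]-BE)@BY)
E
```

```text
[0.52385912 0.27749353 0.0505    ] -0.016388793773727456 0.11714024494348767
[0.56252557 0.28563343 0.0505    ] 0.023123758994038113 0.11707940671322524
[0.49815023 0.37185785 0.0505    ] -0.021956634045924208 0.21478201844402256
[0.54431265 0.38186105 0.0505    ] 0.02527510894859197 0.2149884453084489
```

>>> arm_command --series "0 0 0.003 -0.002 0.002 -0.010 0; 0 0 0 0 0 0 0; 0 0 0 0 -0.015 0 0; 0 0 0 0 -0.03 0 0.07; 0 0 0 0 -0.03 0 0.07; 0 0 0 0 -0.02 0 0.07; 0 0 0 0 0 0 0.07"

```text
time: 5.6
tool_pos: [0.5529, 0.2337, 0.1498]
ee_rot: [-1.572, -0.008, 0.211]
wrist_force: [0.1, -0.1, 0.4]
width: 0.0288
```

Run:
```python
from h import *
plan([],0)
for n in("top","side","wrist"):
    im=robot.snapshot(n);E=robot.camera_params(n)["extrinsics"]
    np.save(n+"4.npy",E);cv2.imwrite(f"pics/{n}4raw.png",im)
    if n=="wrist": cv2.imwrite("pics/w4.png",cv2.resize(im,(800,600)))
    if n=="top": cv2.imwrite("pics/t4.png",cv2.resize(im[150:260,130:390],None,fx=3,fy=3,interpolation=cv2.INTER_CUBIC))
    if n=="side": cv2.imwrite("pics/s4.png",cv2.resize(im[120:270,150:390],None,fx=3,fy=3,interpolation=cv2.INTER_CUBIC))
```

```text
t 5.6 pos [0.5529 0.2337 0.1498] rpy [-1.5721 -0.0075  0.2105] F [ 0.11 -0.08  0.44] w 0.0288
```

View pics/t4.png

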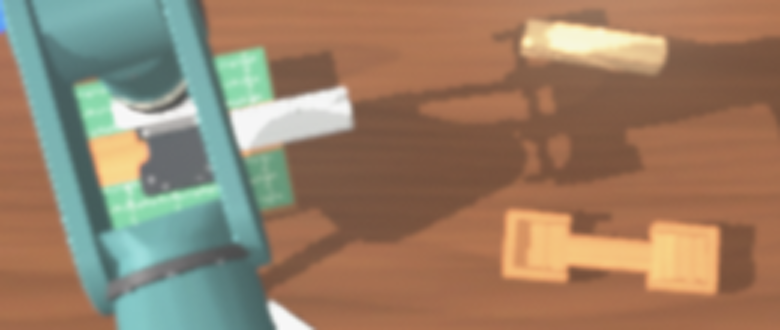

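View pics/w4.png

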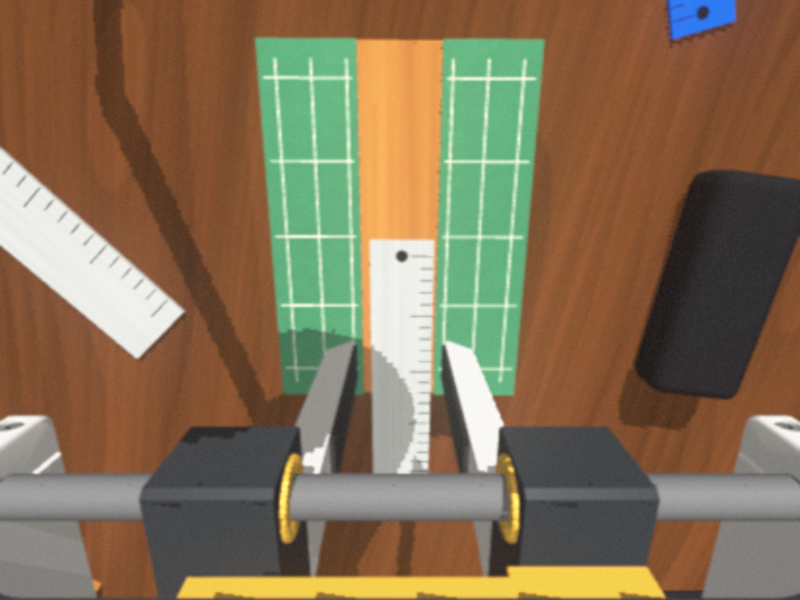

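View pics/s4.png

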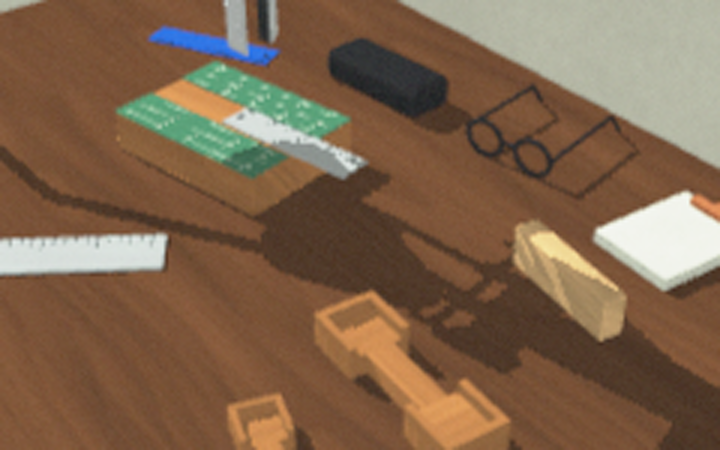

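Run:
```python
from h import *
H=cv2.getPerspectiveTransform(np.float32([(257,38),(544,40),(515,395),(283,395)]),np.float32([(-80,220),(80,220),(80,0),(-80,0)]))
q=np.float32([[(370,240),(433,240),(373,460),(429,460)]])
print(cv2.perspectiveTransform(q,H))
c=robot.camera_params("wrist");E=np.load("wrist4.npy")
for w in bp(c,E,q[0]*.64,.0505): print(w,(w[:2]-BE)@BX,(w[:2]-BE)@BY)
for w in bp(c,E,np.array([(257,38),(544,40),(515,395),(283,395)])*.64,.05): print(w,(w[:2]-BE)@BX,(w[:2]-BE)@BY)
t=robot.camera_params("top")
for w in bp(t,t["extrinsics"],np.array([(347,87),(354,129)])/3+[130,150],.0505): print(w,(w[:2]-BE)@BX,(w[:2]-BE)@BY)
```

```text
[[[-18.729578 107.35334 ]
  [ 20.655382 107.47341 ]
  [-18.706644 -51.914192]
  [ 21.665257 -51.97371 ]]]
[0.5248925  0.26602507 0.0505    ] -0.017757640376368164 0.10570736537105357
[0.56313506 0.27419639 0.0505    ] 0.021346781515945098 0.10576522425831783
[0.55759413 0.10913292 0.0505    ] -0.018324027778878295 -0.05455011989787303
[0.5972608  0.11761708 0.0505    ] 0.022238369452691056 -0.05448174665897751
[0.44282385 0.36259536 0.05      ] -0.07799886062206646 0.21720166950862496
[0.59739375 0.39459905 0.05      ] 0.07984217993958623 0.216434427483032
[0.64349918 0.18106239 0.05      ] 0.080633650606888 -0.0020140123598759267
[0.48660087 0.14751508 0.05      ] -0.07980534255586126 -0.0022735921939882543
[0.60108669 0.09672083 0.0505    ] 0.02164488604614387 -0.07571633028263074
[0.55864838 0.08963922 0.0505    ] -0.02133770726380578 -0.07383761042487236
```

Run:
```python
from h import *
plan([(0.5694,.1490,0.12,0.209,4),(0.5694,.1490,0.0305,0.209,5)],0.07)
```

```text
t 5.75 pos [0.5507 0.2328 0.1447] rpy [-1.573e+00  8.000e-04  2.103e-01] F [ 0.49  0.24 -0.9 ] w 0.0411
0.0006 0.0003 -0.0002 0.0002 0.0062 -0.0214 0.07
0.0006 0.0003 -0.0002 0.0002 0.0062 -0.0214 0.07
0.0006 0.0003 -0.0002 0.0002 0.0062 -0.0214 0.07
0.0006 0.0003 -0.0002 0.0002 0.0062 -0.0215 0.07
0.0000 0.0000 0.0000 0.0000 0.0179 -0.0000 0.07
0.0000 0.0000 0.0000 0.0000 0.0179 -0.0000 0.07
0.0000 0.0000 0.0000 0.0000 0.0179 -0.0000 0.07
0.0000 0.0000 0.0000 0.0000 0.0179 -0.0000 0.07
0.0000 0.0000 0.0000 0.0000 0.0179 -0.0000 0.07
```

>>> arm_command --series "0.0005 0 0 0 0.006 -0.0215 0.07; 0.0005 0 0 0 0.006 -0.0215 0.07; 0.0005 0 0 0 0.006 -0.0215 0.07; 0.0005 0 0 0 0.006 -0.0215 0.07; 0 0 0 0 0 0 0.07; 0 0 0 0 0 0 0.07"

```text
time: 6.35
tool_pos: [0.562, 0.1464, 0.1073]
ee_rot: [-1.569, 0.022, 0.213]
wrist_force: [0.1, 0.1, 0.1]
width: 0.0703
```

Run:
```python
from h import *
plan([(0.5694,.1490,0.0305,0.209,5)],0.07)
im=robot.snapshot("wrist");cv2.imwrite("pics/w5.png",cv2.resize(im,(800,600)))
```

```text
t 6.35 pos [0.562  0.1464 0.1073] rpy [-1.5694  0.0225  0.2129] F [0.06 0.1  0.05] w 0.0703
-0.0003 0.0008 -0.0045 0.0019 0.0153 0.0002 0.07
-0.0003 0.0008 -0.0045 0.0018 0.0153 0.0002 0.07
-0.0003 0.0008 -0.0045 0.0018 0.0153 0.0002 0.07
-0.0003 0.0008 -0.0045 0.0017 0.0153 0.0002 0.07
-0.0003 0.0008 -0.0045 0.0016 0.0154 0.0002 0.07
```

View pics/w5.png

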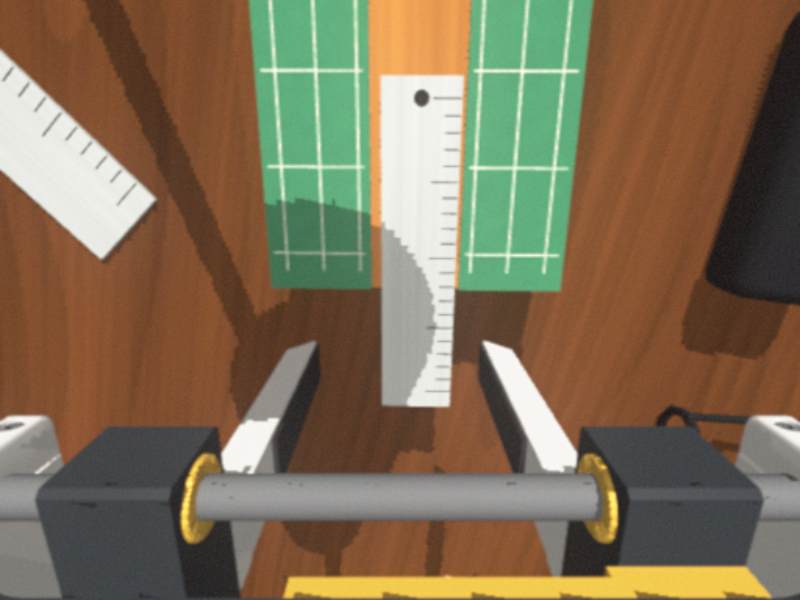

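>>> arm_command --series "0 0.001 -0.006 0.002 0.014 0 0.07; 0 0.001 -0.006 0.002 0.014 0 0.07; 0 0.001 -0.006 0.002 0.014 0 0.07; 0 0.001 -0.004 0.002 0.014 0 0.07; 0 0 0 0 0 0 0.07"

```text
time: 6.9
tool_pos: [0.5682, 0.1542, 0.0495]
ee_rot: [-1.568, -0.001, 0.215]
wrist_force: [0.1, 0.7, 0.4]
width: 0.0697
```

Run:
```python
from h import *
plan([(0.5694,.1490,0.0305,0.209,2)],0.07)
im=robot.snapshot("wrist");cv2.imwrite("pics/w6.png",cv2.resize(im,(800,600)))
```

```text
t 6.9 pos [0.5682 0.1542 0.0495] rpy [-1.5675e+00 -7.0000e-04  2.1540e-01] F [0.13 0.74 0.39] w 0.0697
-0.0016 0.0032 0.0003 0.0000 0.0095 -0.0027 0.07
-0.0016 0.0032 0.0003 0.0000 0.0095 -0.0027 0.07
```

View pics/w6.png

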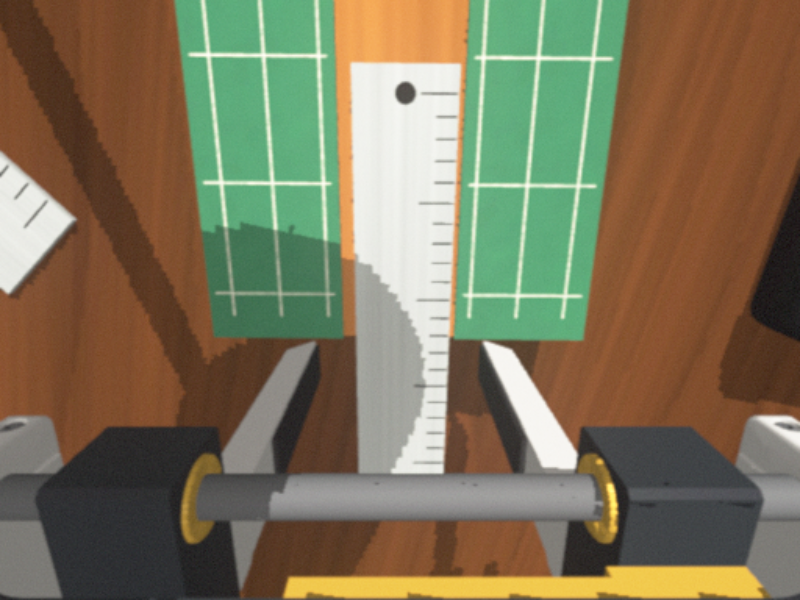

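>>> arm_command --series "-0.0015 0.003 0 0 0 -0.007 0.07; -0.0015 0.003 0 0 0.008 -0.001 0.07; 0 0 0 0 0.008 -0.001 0.07; 0 0 0 0 0 0 0.07"

```text
time: 7.35
tool_pos: [0.5727, 0.1463, 0.0368]
ee_rot: [-1.571, -0.008, 0.21]
wrist_force: [0.2, 0.3, -0.1]
width: 0.0698
```

Run:
```python
from h import *
plan([(0.5694,.1490,0.0305,0.209,1)],0.07)
im=robot.snapshot("wrist");cv2.imwrite("pics/w7.png",cv2.resize(im,(800,600)))
```

```text
t 7.35 pos [0.5727 0.1463 0.0368] rpy [-1.5709 -0.0078  0.2105] F [ 0.21  0.27 -0.1 ] w 0.0698
0.0001 0.0015 0.0078 -0.0027 0.0063 0.0034 0.07
```

View pics/w7.png

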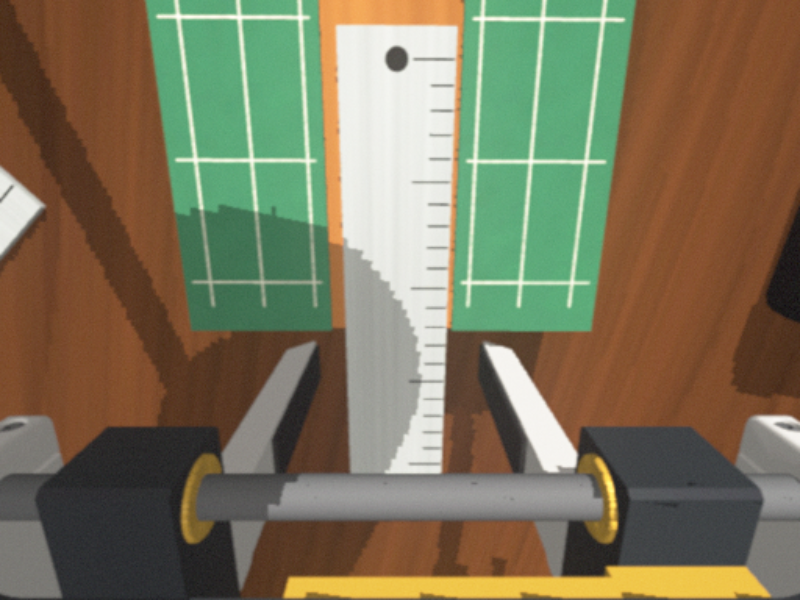

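>>> arm_command --series "0 0 0.007 -0.0025 0.006 0.001 0.07; 0 0 0 -0.0005 0.001 0 0.05; 0 0 0 0 0 0 0.03; 0 0 0 0 0 0 0.03; 0 0 0 0 0 0 0.03; 0 0 0 0 0 0 0.03"

```text
time: 8.0
tool_pos: [0.5701, 0.1468, 0.0303]
ee_rot: [-1.571, -0.002, 0.21]
wrist_force: [-0.3, -0.0, -1.3]
width: 0.0388
```

>>> arm_command --series "0 0 0 0 0 0 0.03; 0 0 0 0 -0.006 0 0.03; 0 0 0 0 -0.012 0 0.03; 0 0 0 0 -0.02 0 0.03; 0 0 0 0 -0.02 0 0.03; 0 0 0 0 -0.02 0 0.03; 0 0 0 0 0 0 0.03"

```text
time: 8.7
tool_pos: [0.5691, 0.1465, 0.1129]
ee_rot: [-1.571, 0.0, 0.21]
wrist_force: [-0.6, 0.2, -0.9]
width: 0.0389
```

Run:
```python
from h import *
plan([],0.07)
im=robot.snapshot("wrist");cv2.imwrite("pics/w8.png",cv2.resize(im,(800,600)))
im=robot.snapshot("side");cv2.imwrite("pics/s8.png",cv2.resize(im[60:270,150:430],None,fx=2.8,fy=2.8,interpolation=cv2.INTER_CUBIC))
```

```text
t 8.7 pos [0.5691 0.1465 0.1129] rpy [-1.5713e+00  2.0000e-04  2.1040e-01] F [-0.62  0.19 -0.89] w 0.0389
```

View pics/w8.png

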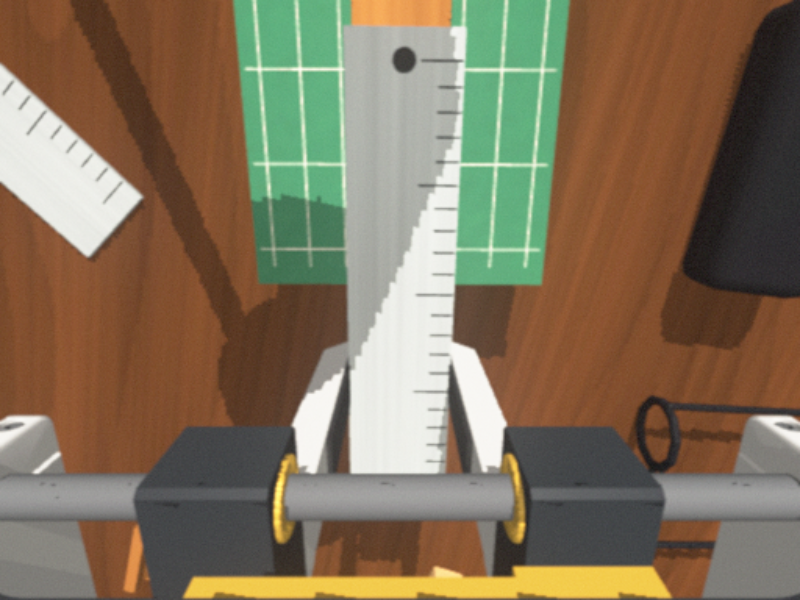

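View pics/s8.png

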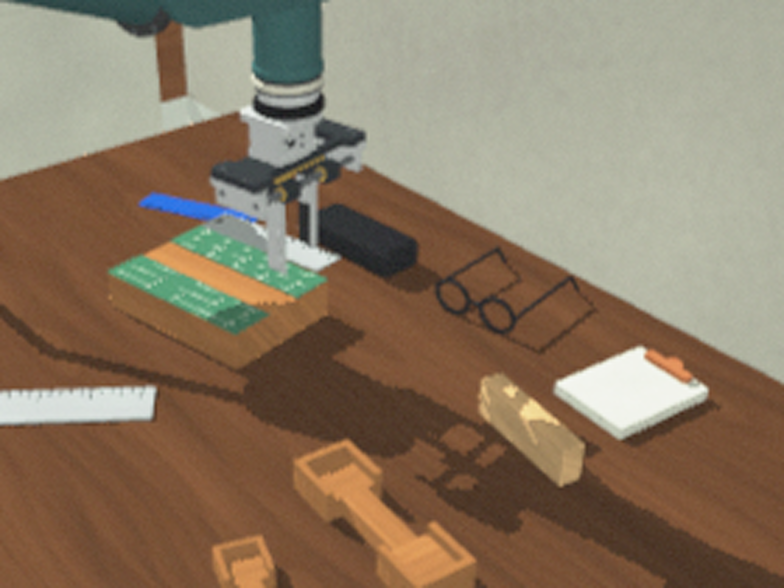

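Run:
```python
from h import *
a=cv2.imread("pics/top0.png");b=cv2.imread("pics/side0.png")
cv2.imwrite("pics/tr.png",cv2.resize(a[145:185,290:370],None,fx=10,fy=10,interpolation=cv2.INTER_CUBIC))
cv2.imwrite("pics/sr.png",cv2.resize(b[185:240,310:370],None,fx=10,fy=10,interpolation=cv2.INTER_CUBIC))
```

```text
(no output)
```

View pics/tr.png

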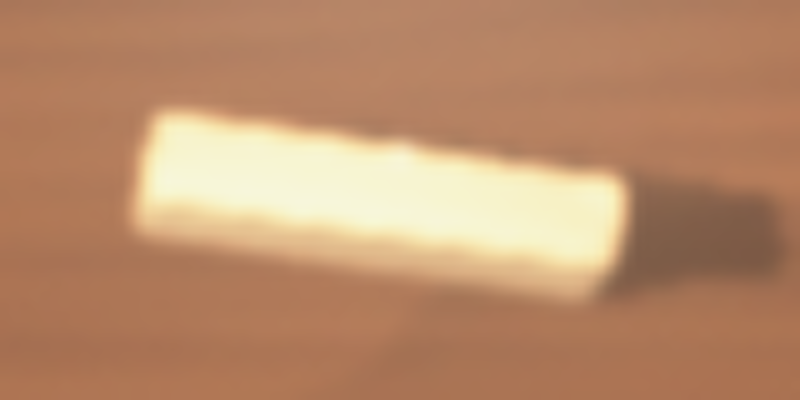

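View pics/sr.png

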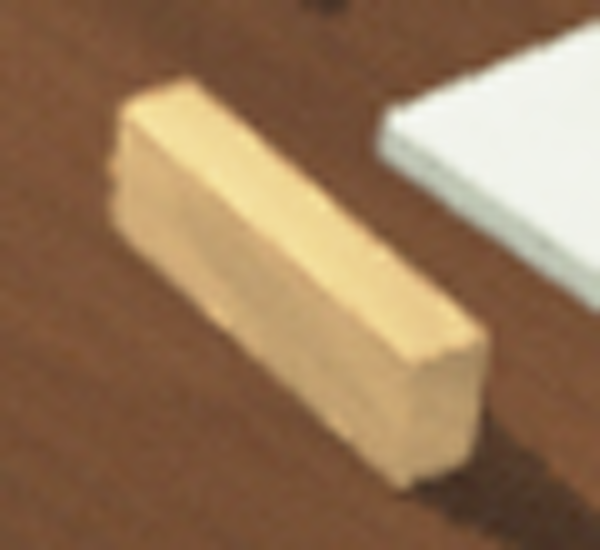

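```bash
cat >> h.py <<'E'
def tri(a,b,ca="top",cb="side"):
    out=[]
    M=[]
    for n in(ca,cb):
        c=robot.camera_params(n);M.append((c,c["extrinsics"]))
    for u,v in zip(a,b):
        A=[];B=[]
        for (c,E),px in zip(M,(u,v)):
            d=bp(c,E,[px],0)[0]-E[:3,3];d/=np.linalg.norm(d);P=np.eye(3)-np.outer(d,d);A.append(P);B.append(P@E[:3,3])
        out.append(np.linalg.lstsq(np.vstack(A),np.hstack(B),rcond=None)[0])
    return np.array(out)
E
python3 - <<'E'
from h import *
T=(np.array([(155,110),(628,178),(615,268),(142,208)])+.5)/10-.5+[290,145]
S=(np.array([(190,80),(485,333),(408,360),(120,112)])+.5)/10-.5+[310,185]
P=tri(T,S);print(np.round(P,4),P.mean(0))
for n,q in(("top",T),("side",S)):
    c=robot.camera_params(n);m=bp(c,c["extrinsics"],q,.045);print(n,m.mean(0),[round(np.linalg.norm(m[i]-m[(i+1)%4]),4) for i in range(4)],[np.arctan2(-(m[a]-m[b])[0],(m[a]-m[b])[1]) for a,b in((0,1),(3,2))])
# check block in both
E
```

```text
[[ 0.6756 -0.0823  0.0414]
 [ 0.6516 -0.2226  0.0442]
 [ 0.6245 -0.2181  0.045 ]
 [ 0.6472 -0.0791  0.0397]] [ 0.64974437 -0.15050768  0.04255382]
top [ 0.64836223 -0.14978687  0.045     ] [np.float64(0.143), np.float64(0.0282), np.float64(0.1422), np.float64(0.0307)] [np.float64(-0.15368222068910636), np.float64(-0.13569651841890415)]
side [ 0.64805813 -0.15314076  0.045     ] [np.float64(0.1387), np.float64(0.0258), np.float64(0.1344), np.float64(0.028)] [np.float64(-0.1629277586397485), np.float64(-0.14832467199065044)]
```

Run:
```python
from h import *
plan([(0.6426,-0.1888,0.13,-0.15,12)],0.03)
```

```text
t 8.8 pos [0.5671 0.1461 0.1092] rpy [-1.571   0.0063  0.2104] F [-0.35 -0.61 -2.37] w 0.0389
0.0001 0.0300 -0.0005 0.0003 -0.0017 -0.0286 0.03
0.0001 0.0300 -0.0005 0.0012 -0.0017 -0.0286 0.03
0.0001 0.0300 -0.0005 0.0020 -0.0017 -0.0285 0.03
0.0001 0.0300 -0.0005 0.0029 -0.0017 -0.0285 0.03
0.0001 0.0300 -0.0005 0.0037 -0.0017 -0.0284 0.03
0.0001 0.0300 -0.0005 0.0046 -0.0017 -0.0282 0.03
0.0001 0.0300 -0.0005 0.0054 -0.0017 -0.0281 0.03
0.0001 0.0300 -0.0005 0.0063 -0.0017 -0.0279 0.03
0.0001 0.0300 -0.0005 0.0071 -0.0017 -0.0277 0.03
0.0001 0.0300 -0.0005 0.0079 -0.0017 -0.0275 0.03
0.0001 0.0300 -0.0005 0.0088 -0.0017 -0.0272 0.03
0.0001 0.0300 -0.0005 0.0096 -0.0017 -0.0270 0.03
```

>>> arm_command --series "0 0.03 -0.001 0 -0.008 -0.0285 0.03; 0 0.03 -0.001 0.001 -0.008 -0.0285 0.03; 0 0.03 -0.001 0.002 -0.005 -0.0285 0.03; 0 0.03 -0.001 0.003 -0.005 -0.0285 0.03; 0 0.03 -0.001 0.0035 -0.004 -0.0285 0.03; 0 0.03 -0.001 0.0045 -0.003 -0.028 0.03"

```text
time: 9.4
tool_pos: [0.5985, -0.0224, 0.1313]
ee_rot: [-1.569, 0.02, 0.032]
wrist_force: [1.1, -0.2, -2.0]
width: 0.0388
```

Run:
```python
from h import *
plan([(0.6426,-0.1888,0.13,-0.15,7)],0.03)
```

```text
t 9.4 pos [ 0.5985 -0.0224  0.1313] rpy [-1.5694  0.0198  0.0315] F [ 1.05 -0.24 -2.04] w 0.0388
0.0001 0.0259 -0.0028 0.0055 0.0000 -0.0240 0.03
0.0001 0.0259 -0.0028 0.0062 0.0001 -0.0238 0.03
0.0001 0.0259 -0.0028 0.0068 0.0001 -0.0236 0.03
0.0001 0.0259 -0.0028 0.0074 0.0001 -0.0235 0.03
0.0001 0.0259 -0.0028 0.0080 0.0001 -0.0233 0.03
0.0001 0.0259 -0.0028 0.0086 0.0001 -0.0230 0.03
0.0001 0.0259 -0.0028 0.0092 0.0002 -0.0228 0.03
```

>>> arm_command --series "0 0.026 -0.006 0.0055 -0.001 -0.024 0.03; 0 0.026 -0.006 0.006 -0.001 -0.024 0.03; 0 0.026 -0.006 0.007 -0.001 -0.0235 0.03; 0 0.026 -0.006 0.0075 -0.001 -0.0235 0.03; 0 0.026 -0.005 0.008 -0.001 -0.023 0.03; 0 0.026 -0.004 0.0085 0 -0.023 0.03; 0 0.026 -0.003 0.009 0 -0.023 0.03; 0 0 0 0 0 0 0.03; 0 0 0 0 0 0 0.03"

```text
time: 10.3
tool_pos: [0.6345, -0.198, 0.1161]
ee_rot: [-1.566, 0.013, -0.164]
wrist_force: [-0.3, 0.1, -2.2]
width: 0.039
```

Run:
```python
from h import *
plan([(0.6426,-0.1888,0.06,-0.15,4)],0.03)
im=robot.snapshot("wrist");np.save("w9.npy",robot.camera_params("wrist")["extrinsics"]);cv2.imwrite("pics/w9.png",cv2.resize(im,(800,600)))
```

```text
t 10.3 pos [ 0.6345 -0.198   0.1161] rpy [-1.5658  0.0128 -0.1643] F [-0.27  0.09 -2.25] w 0.039
-0.0013 -0.0036 -0.0032 0.0018 0.0140 0.0025 0.03
-0.0013 -0.0036 -0.0032 0.0018 0.0140 0.0026 0.03
-0.0013 -0.0036 -0.0032 0.0017 0.0140 0.0026 0.03
-0.0013 -0.0036 -0.0032 0.0017 0.0140 0.0026 0.03
```

View pics/w9.png

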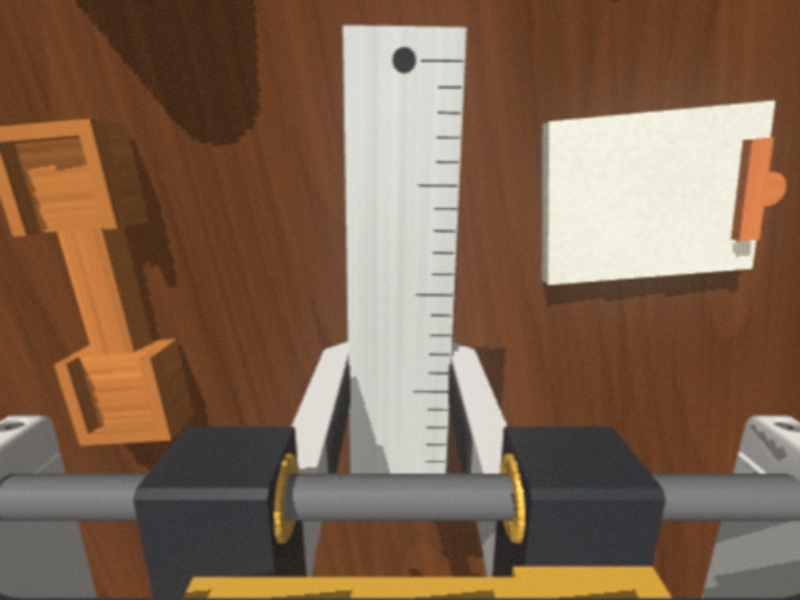

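>>> arm_command --series "-0.001 -0.004 -0.005 0.002 0.013 0.003 0.03; -0.001 -0.004 -0.005 0.002 0.013 0.003 0.03; -0.001 -0.003 -0.004 0.002 0.013 0.003 0.03; -0.001 -0.003 -0.004 0.002 0.010 0.002 0.03; 0 0 0 0 0 0 0.03"

```text
time: 10.85
tool_pos: [0.6428, -0.1819, 0.0606]
ee_rot: [-1.568, -0.002, -0.143]
wrist_force: [-0.5, -0.2, -1.8]
width: 0.0388
```

Run:
```python
from h import *
plan([(0.6426,-0.1888,0.03,-0.15,4)],0.03)
for n in("side","top"):
  im=robot.snapshot(n);cv2.imwrite(f"pics/{n}10.png",cv2.resize(im[100:250,260:420] if n=="side" else im[110:260,250:410],None,fx=4.5,fy=4,interpolation=cv2.INTER_CUBIC))
```

```text
t 10.85 pos [ 0.6428 -0.1819  0.0606] rpy [-1.5682 -0.0018 -0.1431] F [-0.49 -0.19 -1.77] w 0.0388
-0.0006 0.0017 0.0005 0.0002 0.0076 -0.0017 0.03
-0.0006 0.0017 0.0005 0.0002 0.0076 -0.0017 0.03
-0.0006 0.0017 0.0005 0.0002 0.0076 -0.0017 0.03
-0.0006 0.0017 0.0005 0.0002 0.0076 -0.0017 0.03
```

View pics/side10.png

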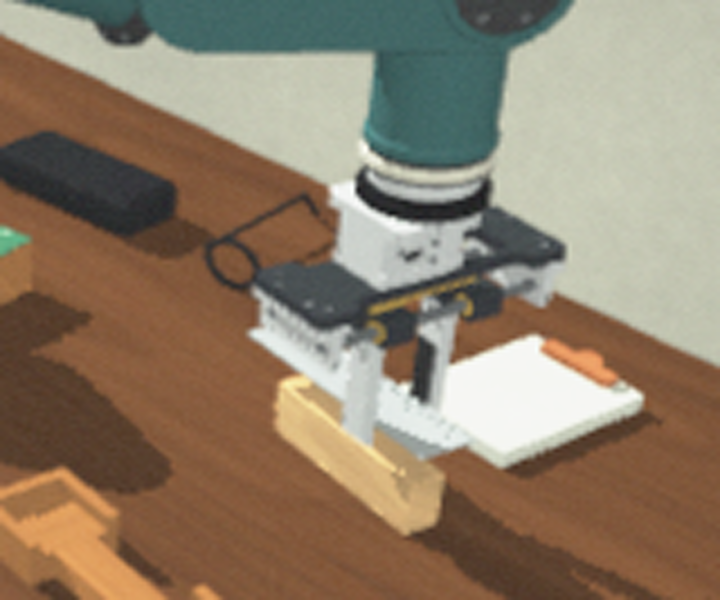

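View pics/top10.png

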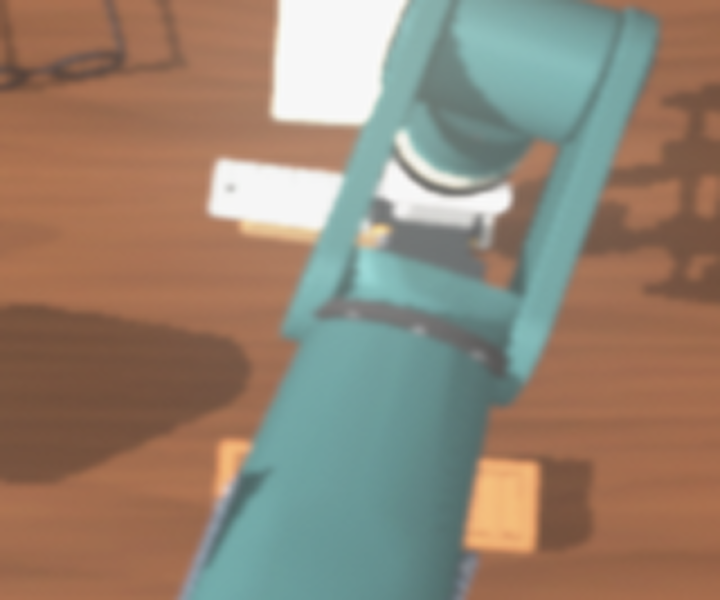

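Run:
```python
from h import *
t=robot.camera_params("top")
e=bp(t,t["extrinsics"],[[250+213/4.5-.4,110+187/4-.4]],.0806)[0];print(e)
p,r,o=pose();z=r.as_matrix()[:,2];print("predict end",p+z*(.0377+.09),"com from img",e-z*.09, "offset", (e-p)@z-.09,(e-p)@r.as_matrix()[:,0])
```

```text
[ 0.66140796 -0.0546431   0.0806    ]
predict end [ 0.66191508 -0.05644848  0.06284913] com from img [ 0.64851072 -0.14371405  0.08043491] offset 0.039446635644347805 -0.0006800609298064013
```

>>> arm_command --series "-0.001 0.002 0 0 0.007 -0.002 0.03; -0.001 0.002 0 0 0.007 -0.002 0.03; 0 0.002 0 0 0.007 -0.002 0.03; 0 0 0 0 0.003 -0.001 0.03; 0 0 0 0 0 0 0.03"

```text
time: 11.45
tool_pos: [0.644, -0.1918, 0.0391]
ee_rot: [-1.573, -0.009, -0.151]
wrist_force: [0.4, -0.3, -1.8]
width: 0.0387
```

>>> arm_command --series "0.002 0 0.006 0 0.004 0.001 0.03; 0 0 0.004 0 0.004 0.001 0.03; 0 0 0.002 0 0.001 0 0.03; 0 0 0 0 0 0 0.03"

```text
time: 11.85
tool_pos: [0.6447, -0.1899, 0.0297]
ee_rot: [-1.57, 0.003, -0.152]
wrist_force: [-0.4, 0.1, -1.2]
width: 0.0388
```

>>> arm_command --series "0 0 -0.002 -0.0005 0.001 0 0.03; 0 0 0 -0.0005 0.001 0 0.03"

```text
time: 12.05
tool_pos: [0.6442, -0.1898, 0.0281]
ee_rot: [-1.57, -0.0, -0.151]
wrist_force: [0.4, 1.0, -0.3]
width: 0.039
```

>>> arm_command --series "0 0 0 -0.0005 0.001 0 0.03; 0 0 0 0 0.001 0 0.03"

```text
time: 12.25
tool_pos: [0.6441, -0.1897, 0.0273]
ee_rot: [-1.571, -0.002, -0.151]
wrist_force: [-1.9, 0.4, 3.7]
width: 0.0388
```

Run:
```python
from h import *
plan([],0.03)
im=robot.snapshot("side");cv2.imwrite(f"pics/s12.png",cv2.resize(im[150:250,290:400],None,fx=6,fy=6,interpolation=cv2.INTER_CUBIC))
im=robot.snapshot("wrist");cv2.imwrite(f"pics/w12.png",im)
```

```text
t 12.25 pos [ 0.6441 -0.1897  0.0273] rpy [-1.5707 -0.0016 -0.1514] F [-1.93  0.45  3.74] w 0.0388
```

View pics/s12.png

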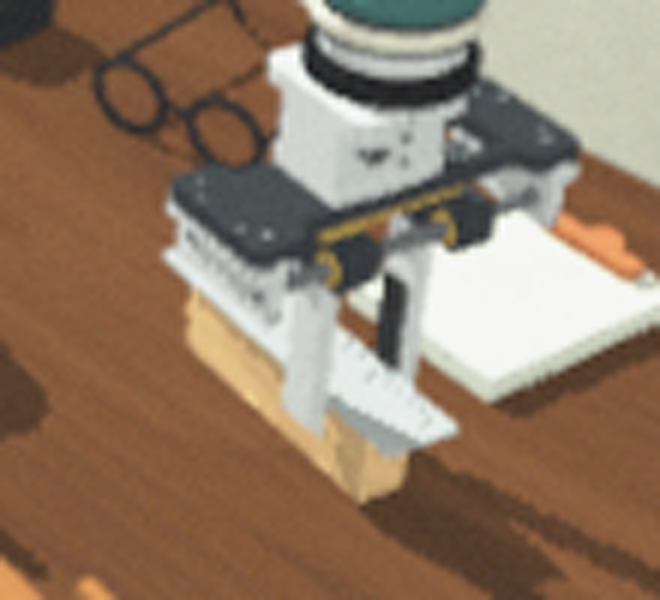

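View pics/w12.png

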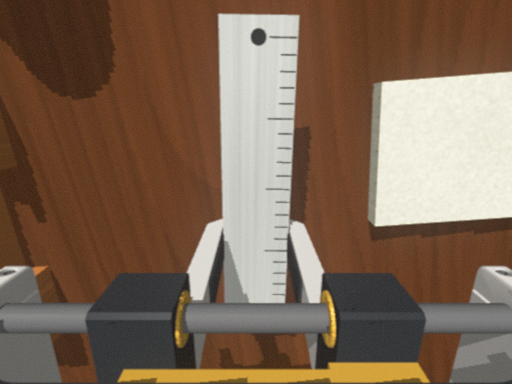

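>>> arm_command --series "0 0 0 0 0 0 0.042; 0 0 0 0 0 0 0.055; 0 0 0 0 0 0 0.07; 0 0 0 0 0 0 0.075; 0 0 0 0 0 0 0.075"

```text
time: 12.85
tool_pos: [0.6447, -0.19, 0.0276]
ee_rot: [-1.571, -0.003, -0.151]
wrist_force: [-0.2, 0.0, 1.0]
width: 0.0707
```

Run:
```python
from h import *
plan([],0.03)
im=robot.snapshot("wrist");np.save("w13.npy",robot.camera_params("wrist")["extrinsics"]);cv2.imwrite(f"pics/w13.png",cv2.resize(im,(800,600)))
im=robot.snapshot("side");cv2.imwrite(f"pics/s13.png",cv2.resize(im[150:250,290:400],None,fx=6,fy=6,interpolation=cv2.INTER_CUBIC))
```

```text
t 12.85 pos [ 0.6447 -0.19    0.0276] rpy [-1.571  -0.0035 -0.1515] F [-0.22  0.01  1.02] w 0.0707
```

View pics/w13.png

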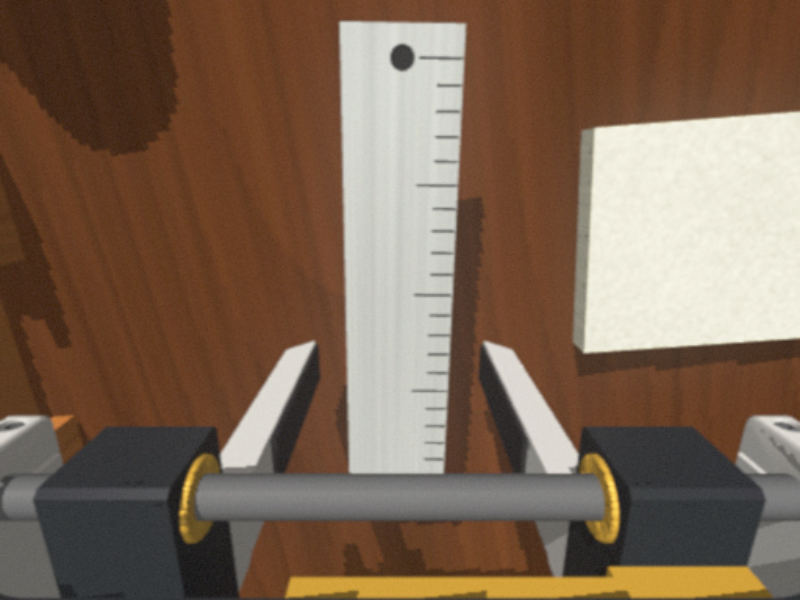

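View pics/s13.png

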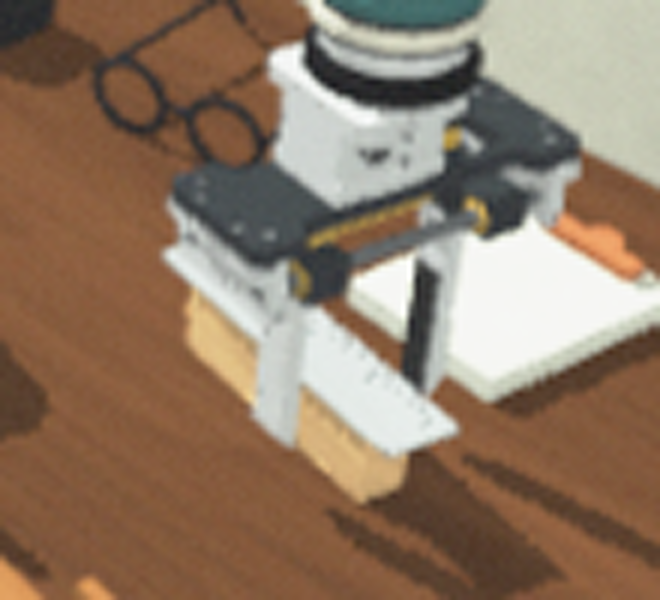

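Run:
```python
from h import *
c=robot.camera_params("wrist");E=np.load("w13.npy")
m=bp(c,E,np.array([(340,22),(466,24),(349,470),(445,470)])*.64,.0475);print(m,np.linalg.norm(m[0]-m[1]),np.linalg.norm(m[2]-m[3]))
p,r,o=pose();M=r.as_matrix()
e=(m[0]+m[1])/2-p;print("end in tool x,z",e@M[:,0],e@M[:,2], "com z",e@M[:,2]-.09)
d=(m[0]+m[1])/2-(m[2]+m[3])/2;print("yaw",np.arctan2(-d[0],d[1]))
```

```text
[[ 0.64497416 -0.06246522  0.0475    ]
 [ 0.68441955 -0.06900561  0.0475    ]
 [ 0.61723679 -0.22777618  0.0475    ]
 [ 0.65752255 -0.23405261  0.0475    ]] 0.03998394589759541 0.04077175464164918
end in tool x,z 0.0010683836477871152 0.1258201646725168 com z 0.03582016467251681
yaw -0.16389586127961517
```

>>> arm_command --series "0 0 0.003 0 -0.001 0.01 0.075; 0 0 0 0 -0.001 0.01 0.075; 0 0 0 0 -0.001 0.009 0.075; 0 0 0 0 0 0.006 0.075; 0 0 0 0 0 0 0.075; 0 0 0 0 0 0 0.075"

```text
time: 13.55
tool_pos: [0.6507, -0.1508, 0.0309]
ee_rot: [-1.57, -0.0, -0.15]
wrist_force: [0.1, 0.3, 0.4]
width: 0.0755
```

Run:
```python
from h import *
t=np.array([.6447,-.19])+.0377*np.array([.1509,.9886]);print(t)
plan([(*t,.0276,-.1515,1)],0.075)
for n in("wrist","top"):
  im=robot.snapshot(n);cv2.imwrite(f"pics/{n}14r.png",im);np.save(n+"14.npy",robot.camera_params(n)["extrinsics"])
  cv2.imwrite(f"pics/{n}14.png",cv2.resize(im,(800,600)) if n=="wrist" else cv2.resize(im[110:260,250:410],None,fx=4,fy=4,interpolation=cv2.INTER_CUBIC))
```

```text
[ 0.65038893 -0.15272978]
t 13.55 pos [ 0.6507 -0.1508  0.0309] rpy [-1.5705e+00 -3.0000e-04 -1.4980e-01] F [0.11 0.27 0.38] w 0.0755
-0.0003 0.0017 0.0003 -0.0001 0.0033 -0.0019 0.075
```

View pics/wrist14.png

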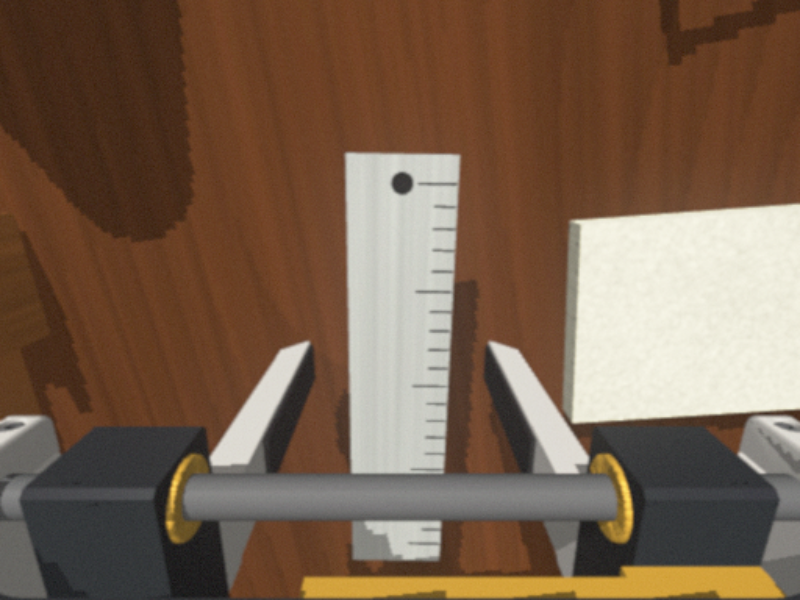

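View pics/top14.png

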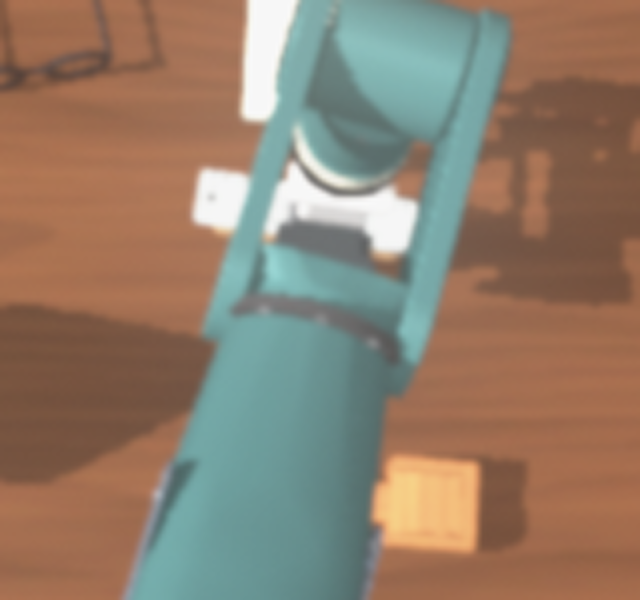

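Run:
```python
from h import *
c=robot.camera_params("wrist");E=np.load("wrist14.npy")
m=bp(c,E,np.array([(346,153),(460,155),(352,560),(440,560)])*.64,.0475)
p,r,o=pose();M=r.as_matrix()
for e in m: print(e,(e-p)@M[:,0],(e-p)@M[:,2])
ce=m.mean(0);print("ctr",ce,(ce-p)@M[:,0],(ce-p)@M[:,2],"len",np.linalg.norm(m[:2].mean(0)-m[2:].mean(0)))
d=m[:2].mean(0)-m[2:].mean(0);print("yaw",np.arctan2(-d[0],d[1]))
t=robot.camera_params("top")
q=bp(t,t["extrinsics"],np.array([(196,197),(412,228)])/4-.375+[250,110],.0475);print("top",q,q.mean(0),(q.mean(0)-p)@M[:,0],(q.mean(0)-p)@M[:,2])
```

```text
[ 0.64511158 -0.06238168  0.0475    ] -0.018741838372254495 0.08697886198457688
[ 0.68445766 -0.0689964   0.0475    ] 0.021151121821370963 0.0863306941745884
[ 0.61497315 -0.2400083   0.0475    ] -0.021941321180598997 -0.0931580242228739
[ 0.65543079 -0.24615351  0.0475    ] 0.018980356328271733 -0.0931755215940974
ctr [ 0.6499933  -0.15438497  0.0475    ] -0.00013792035080267118 -0.0032559974144515105 len 0.1798416184877307
yaw -0.16524377931763234
top [[ 0.66290505 -0.06180858  0.0475    ]
 [ 0.63808897 -0.2226375   0.0475    ]] [ 0.65049701 -0.14222304  0.0475    ] -0.001461104627909477 0.008844227225416643
```

>>> arm_command --series "0 0.006 0 0 0.002 -0.003 0.06; 0 0 0 0 0.001 0 0.05; 0 0 0 0 0 0 0.03; 0 0 0 0 0 0 0.03; 0 0 0 0 0 0 0.03; 0 0 0 0 0 0 0.03; 0 0 0 0 0 0 0.03"

```text
time: 14.35
tool_pos: [0.6497, -0.1559, 0.0272]
ee_rot: [-1.57, 0.0, -0.159]
wrist_force: [-0.3, 0.0, -0.9]
width: 0.0389
```

Run:
```python
from h import *
plan([],0)
im=robot.snapshot("wrist");cv2.imwrite("pics/w15.png",cv2.resize(im,(800,600)))
for n in("top","side"):
  a=cv2.imread(f"pics/{n}0.png");x,y=(292,212) if n=="top" else (245,210)
  cv2.imwrite(f"pics/{n}c.png",cv2.resize(a[y:y+(45 if n=="top" else 75),x:x+85],None,fx=9,fy=9 if n=="top" else 8,interpolation=cv2.INTER_CUBIC))
```

```text
t 14.35 pos [ 0.6497 -0.1559  0.0272] rpy [-1.5704e+00  3.0000e-04 -1.5910e-01] F [-0.26  0.03 -0.94] w 0.0389
```

View pics/w15.png

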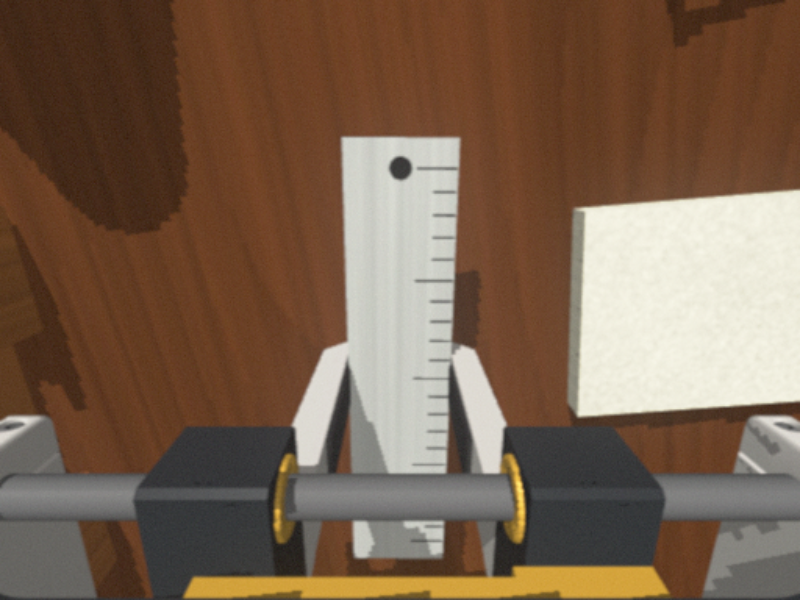

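View pics/topc.png

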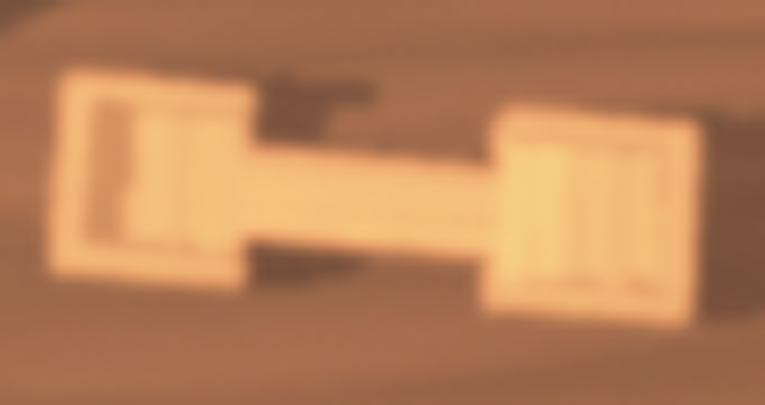

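View pics/sidec.png

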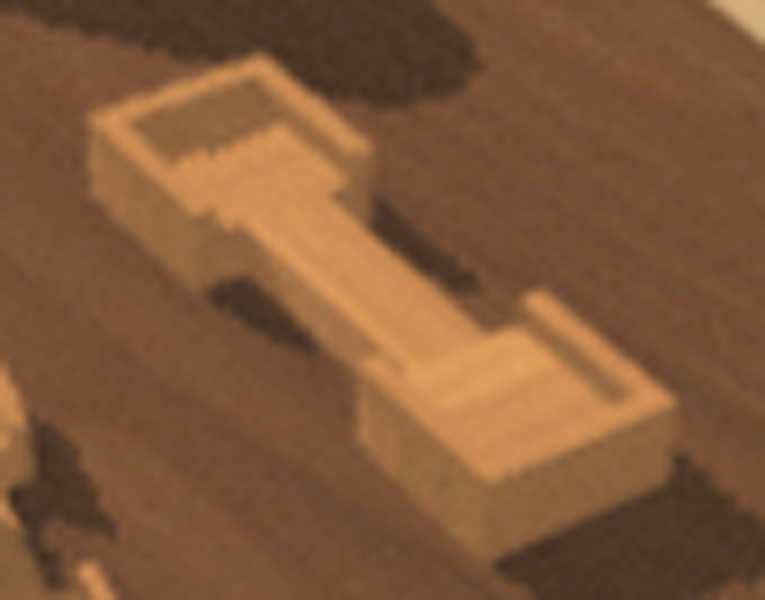

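```bash
python3 - <<'E'
from h import *
T=(np.array([(63,68),(706,118),(695,328),(47,275)])+.5)/9-.5+[292,212]
S=(np.array([(262,50),(678,405),(487,483),(90,118)])+.5)/np.array([9,8])-.5+[245,210]
P=tri(T,S);print(np.round(P,4),P.mean(0))
for n,q in(("top",T),("side",S)):
    c=robot.camera_params(n);m=bp(c,c["extrinsics"],q,.034);print(n,m.mean(0),[round(np.linalg.norm(m[i]-m[(i+1)%4]),4) for i in range(4)],[np.arctan2(-(m[a]-m[b])[0],(m[a]-m[b])[1]) for a,b in((0,1),(3,2))])
c=robot.camera_params("wrist");E=c["extrinsics"]
p,r,o=pose();M=r.as_matrix()
m=bp(c,E,np.array([(342,137),(460,137),(355,558),(442,558)])*.64,.0475)
ce=m.mean(0);print("ctr",ce,(ce-p)@M[:,0],(ce-p)@M[:,2],"len",np.linalg.norm(m[:2].mean(0)-m[2:].mean(0)))
d=m[:2].mean(0)-m[2:].mean(0);print("yaw",np.arctan2(-d[0],d[1]))
# cradle from w9 wrist view
E=np.load("w9.npy")
E
m=bp(c,E,np.array([(94,120),(178,340),(171,442),(77,445)])*.64,.034);print(m)
E
```

```text
[[ 0.4834 -0.0598  0.0317]
 [ 0.4647 -0.2694  0.0318]
 [ 0.3977 -0.2633  0.0344]
 [ 0.4175 -0.0547  0.0301]] [ 0.44081385 -0.16178359  0.03199748]
top [ 0.43975168 -0.16108969  0.034     ] [np.float64(0.2107), np.float64(0.0688), np.float64(0.2104), np.float64(0.0682)] [np.float64(-0.08270700083169577), np.float64(-0.08558161794157407)]
side [ 0.44021514 -0.16402789  0.034     ] [np.float64(0.2092), np.float64(0.0633), np.float64(0.2047), np.float64(0.0648)] [np.float64(-0.09576230472579149), np.float64(-0.08883355049172412)]
ctr [ 0.65000532 -0.15430746  0.0475    ] 2.868618537403364e-05 0.001663892978948371 len 0.1800936378185408
yaw -0.1637754989649663bash: syntax error near unexpected token `('
bash: `m=bp(c,E,np.array([(94,120),(178,340),(171,442),(77,445)])*.64,.034);print(m)'
```

Run:
```python
from h import *
plan([(.6497,-.1559,.09,-.155,4),(.44,-.1642,.11,-.088,8)],0.03)
```

```text
t 14.4 pos [ 0.6497 -0.1559  0.0272] rpy [-1.5705e+00  4.0000e-04 -1.5900e-01] F [ 0.03 -0.16 -0.29] w 0.0387
-0.0001 -0.0010 -0.0001 -0.0000 -0.0157 0.0000 0.03
-0.0001 -0.0010 -0.0001 -0.0000 -0.0157 0.0000 0.03
-0.0001 -0.0010 -0.0001 -0.0000 -0.0157 0.0000 0.03
-0.0001 -0.0010 -0.0001 -0.0000 -0.0157 0.0000 0.03
0.0000 -0.0084 -0.0000 -0.0257 -0.0025 -0.0051 0.03
0.0000 -0.0084 0.0000 -0.0258 -0.0025 -0.0049 0.03
-0.0000 -0.0084 0.0000 -0.0258 -0.0025 -0.0046 0.03
0.0000 -0.0084 0.0000 -0.0259 -0.0025 -0.0044 0.03
0.0000 -0.0084 0.0000 -0.0259 -0.0025 -0.0042 0.03
0.0000 -0.0084 0.0000 -0.0259 -0.0025 -0.0040 0.03
-0.0000 -0.0084 0.0000 -0.0260 -0.0025 -0.0038 0.03
0.0000 -0.0084 0.0000 -0.0260 -0.0025 -0.0036 0.03
```

>>> arm_command --series "0 0 0 0 -0.010 0 0.03; 0 -0.001 0 0 -0.02 0 0.03; 0 -0.001 0 0 -0.02 0 0.03; 0 -0.001 0 0 -0.02 0 0.03; 0 -0.008 0 -0.015 -0.01 -0.003 0.03; 0 -0.008 0 -0.025 -0.005 -0.004 0.03; 0 -0.008 0 -0.025 -0.003 -0.004 0.03"

```text
time: 15.1
tool_pos: [0.5828, -0.1566, 0.1181]
ee_rot: [-1.57, 0.005, -0.129]
wrist_force: [-0.2, -0.0, -2.1]
width: 0.039
```

Run:
```python
from h import *
plan([(.44,-.1642,.11,-.088,6)],0.03)
im=robot.snapshot("wrist");cv2.imwrite("pics/w16.png",cv2.resize(im,(800,600)))
```

```text
t 15.1 pos [ 0.5828 -0.1566  0.1181] rpy [-1.5698  0.0046 -0.1291] F [-0.17 -0.03 -2.15] w 0.039
-0.0002 -0.0068 -0.0008 -0.0234 0.0015 -0.0043 0.03
-0.0002 -0.0068 -0.0008 -0.0235 0.0014 -0.0042 0.03
-0.0002 -0.0068 -0.0008 -0.0235 0.0014 -0.0040 0.03
-0.0002 -0.0068 -0.0008 -0.0235 0.0014 -0.0038 0.03
-0.0002 -0.0068 -0.0008 -0.0235 0.0014 -0.0037 0.03
-0.0002 -0.0068 -0.0008 -0.0236 0.0014 -0.0035 0.03
```

View pics/w16.png

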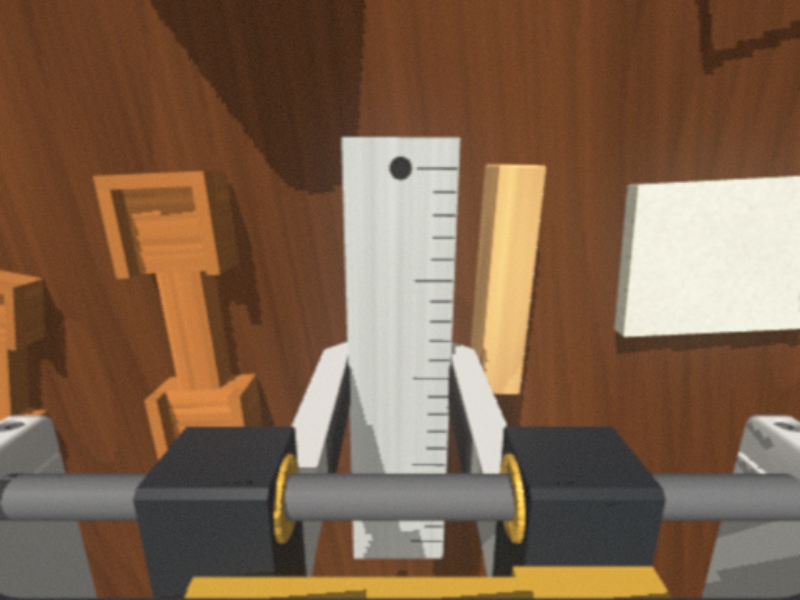

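Rule is held level; the far end is still at row 137 and the near end at row 558, so it hasn't slipped. The cradle is at the left.

>>> arm_command --series "0 -0.007 -0.001 -0.0235 -0.001 -0.004 0.03; 0 -0.007 -0.001 -0.0235 -0.001 -0.004 0.03; 0 -0.007 -0.001 -0.0235 -0.001 -0.004 0.03; 0 -0.007 -0.001 -0.0235 -0.001 -0.004 0.03; 0 -0.005 -0.001 -0.0235 -0.001 -0.004 0.03; 0 0 0 -0.015 0 -0.003 0.03; 0 0 0 0 0 0 0.03; 0 0 0 0 0 0 0.03"

```text
time: 15.95
tool_pos: [0.439, -0.1644, 0.1285]
ee_rot: [-1.572, -0.001, -0.096]
wrist_force: [0.2, -0.1, -1.4]
width: 0.0392
```

Run:
```python
from h import *
plan([(.44,-.1642,.06,-.088,5)],0.03)
im=robot.snapshot("wrist");np.save("w17.npy",robot.camera_params("wrist")["extrinsics"]);cv2.imwrite("pics/w17.png",cv2.resize(im,(800,600)))
```

```text
t 15.95 pos [ 0.439  -0.1644  0.1285] rpy [-1.5721e+00 -6.0000e-04 -9.6000e-02] F [ 0.19 -0.1  -1.41] w 0.0392
0.0003 -0.0016 0.0001 0.0002 0.0137 0.0001 0.03
0.0003 -0.0016 0.0001 0.0002 0.0137 0.0001 0.03
0.0003 -0.0016 0.0001 0.0002 0.0137 0.0001 0.03
0.0003 -0.0016 0.0001 0.0002 0.0137 0.0001 0.03
0.0003 -0.0016 0.0001 0.0002 0.0137 0.0001 0.03
```

View pics/w17.png

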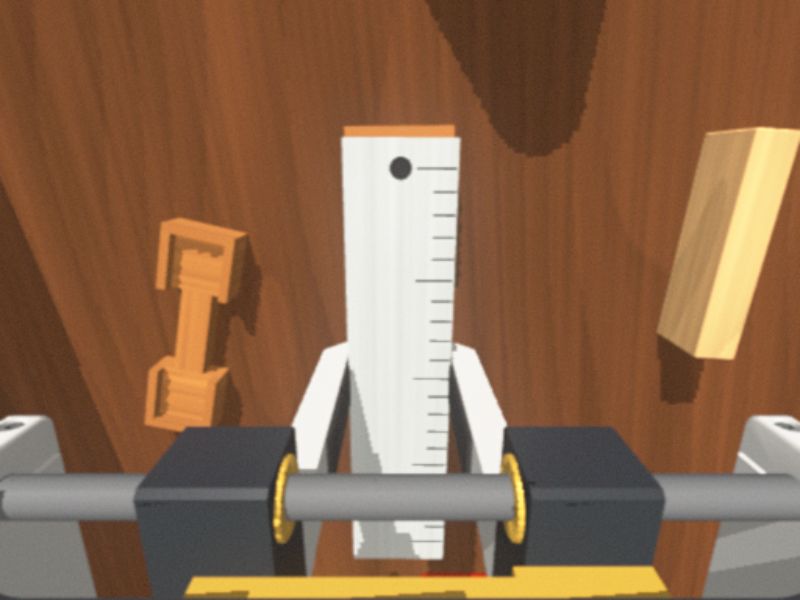

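Run:
```python
from h import *
c=robot.camera_params("wrist");E=np.load("w17.npy");p,r,o=pose();M=r.as_matrix()
m=bp(c,E,np.array([(343.5,126.5),(456,125.5)])*.64,.034);print(m,np.linalg.norm(m[0]-m[1]),"slope yaw",np.arctan2((m[1]-m[0])[1],(m[1]-m[0])[0]))
e=m.mean(0);print("cradle ctr from end",e-np.array([-np.sin(-.09),np.cos(.09),0])*.103)
r_=bp(c,E,np.array([(342,137),(460,137)])*.64,.1285+.0188+.00125).mean(0);print("rule end z in tool",(r_-p)@M[:,2]-.09,(r_-p)@M[:,0])
```

```text
[[ 0.41702282 -0.05788889  0.034     ]
 [ 0.4818832  -0.06355937  0.034     ]] 0.06510777808218914 slope yaw -0.08720418452671291
cradle ctr from end [ 0.44019552 -0.16330726  0.034     ]
rule end z in tool 0.0017297406681082844 0.00044775707527902007
```

>>> arm_command --series "0 -0.002 0 0 0.016 0 0.03; 0 -0.002 0 0 0.018 0 0.03; 0 -0.002 0 0 0.018 0 0.03; 0 -0.002 0 0 0.018 0 0.03; 0 0 0 0 0.012 0 0.03; 0 0 0 0 0 0 0.03"

```text
time: 16.6
tool_pos: [0.4455, -0.1648, 0.0452]
ee_rot: [-1.573, -0.005, -0.084]
wrist_force: [-0.6, 0.5, -0.8]
width: 0.0387
```

Run:
```python
from h import *
plan([(.4398,-.1646,.024,-.088,3)],0.03)
```

```text
t 16.6 pos [ 0.4455 -0.1648  0.0452] rpy [-1.5729 -0.0052 -0.0844] F [-0.63  0.52 -0.85] w 0.0387
0.0007 0.0012 0.0017 -0.0019 0.0071 -0.0001 0.03
0.0007 0.0012 0.0017 -0.0019 0.0071 -0.0001 0.03
0.0007 0.0012 0.0017 -0.0019 0.0071 -0.0001 0.03
```

>>> arm_command --series "0.001 0.001 0.002 -0.0025 0.007 0 0.03; 0.001 0.001 0.002 -0.0025 0.007 0 0.03; 0 0.001 0.002 -0.0025 0.006 0 0.03; 0 0 0 0 0 0 0.03; 0 0 0 0 0 0 0.03"

```text
time: 17.1
tool_pos: [0.4396, -0.1648, 0.0257]
ee_rot: [-1.572, -0.002, -0.087]
wrist_force: [-0.6, -0.2, -1.7]
width: 0.0386
```

Run:
```python
from h import *
plan([(.4398,-.1646,.018,-.088,2)],0.03)
im=robot.snapshot("wrist");np.save("w18.npy",robot.camera_params("wrist")["extrinsics"]);cv2.imwrite("pics/w18.png",cv2.resize(im,(800,600)))
im=robot.snapshot("side");cv2.imwrite("pics/s18.png",cv2.resize(im[190:290,230:340],None,fx=6,fy=6,interpolation=cv2.INTER_CUBIC))
```

```text
t 17.1 pos [ 0.4396 -0.1648  0.0257] rpy [-1.572  -0.0022 -0.0873] F [-0.59 -0.22 -1.68] w 0.0386
0.0006 0.0003 0.0011 0.0001 0.0039 0.0001 0.03
0.0006 0.0003 0.0011 0.0001 0.0039 0.0001 0.03
```

View pics/w18.png

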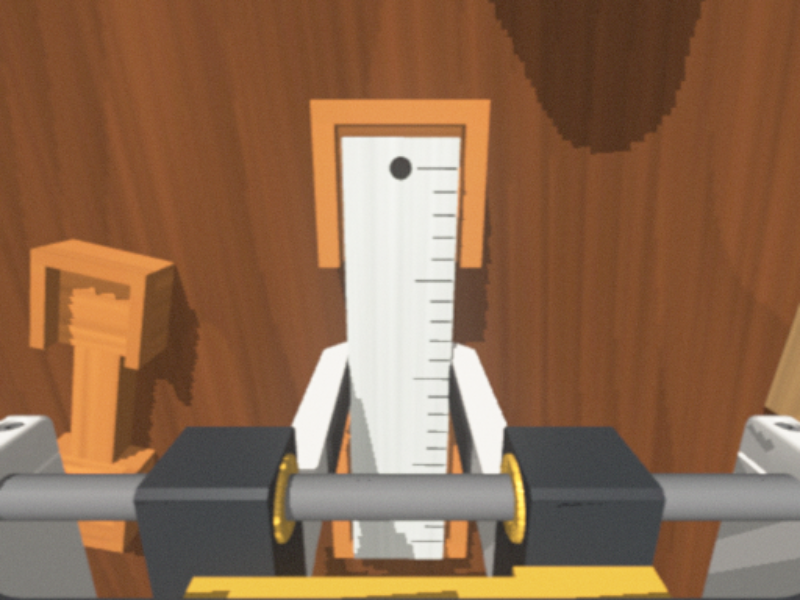

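View pics/s18.png

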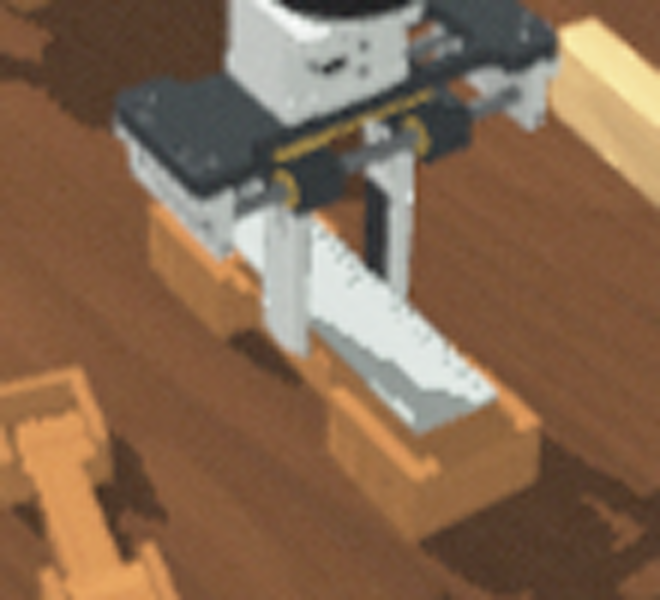

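>>> arm_command --series "0 0 0.001 0 0.003 0 0.03; 0 0 0.001 0 0.003 0 0.03; 0 0 0 0 0 0 0.03"

```text
time: 17.5
tool_pos: [0.4403, -0.1652, 0.0202]
ee_rot: [-1.573, -0.002, -0.087]
wrist_force: [0.1, 0.5, -1.7]
width: 0.039
```

Run:
```python
from h import *
plan([(.4398,-.1646,.006,-.088,4)],0.03)
c=robot.camera_params("wrist");E=np.load("w18.npy");p,r,o=pose();M=r.as_matrix()
for px,z in(((400.5,126),.034),((400.5,99.5),.034),((401,137),.0257+.02)):
    e=bp(c,E,np.array([px])*.64,z)[0]-np.array([.4396,-.1648,0]);print(e@M[:,0],e@M[:,2])
```

```text
t 17.5 pos [ 0.4403 -0.1652  0.0202] rpy [-1.5728 -0.002  -0.0872] F [ 0.07  0.53 -1.65] w 0.039
0.0005 0.0002 0.0005 -0.0002 0.0036 0.0001 0.03
0.0005 0.0002 0.0005 -0.0002 0.0036 0.0001 0.03
0.0005 0.0002 0.0005 -0.0001 0.0036 0.0001 0.03
0.0005 0.0002 0.0005 -0.0001 0.0036 0.0001 0.03
0.0003197273565732868 0.09609382623745026
0.00030895312182501676 0.10491747190927109
0.0004402159080059015 0.09166792739163022
```

>>> arm_command --series "0.001 0 0.001 0 0.0035 0 0.03; 0 0 0 0 0.003 0 0.03; 0 0 0 0 0.003 0 0.03; 0 0 0 0 0 0 0.03"

```text
time: 17.9
tool_pos: [0.4403, -0.1652, 0.0097]
ee_rot: [-1.572, -0.001, -0.087]
wrist_force: [0.5, 0.2, -1.5]
width: 0.0391
```

>>> arm_command --series "0 0 0 0 0.002 0 0.03; 0 0 0 0 0.001 0 0.03; 0 0 0 0 0.001 0 0.03"

```text
time: 18.2
tool_pos: [0.4404, -0.1652, 0.0055]
ee_rot: [-1.572, -0.001, -0.087]
wrist_force: [0.8, -0.6, -1.2]
width: 0.0388
```

>>> arm_command --series "0 0 0 0 0.001 0 0.03; 0 0 0 0 0.0007 0 0.03"

```text
time: 18.4
tool_pos: [0.4405, -0.1653, 0.0041]
ee_rot: [-1.572, -0.001, -0.087]
wrist_force: [-0.6, 1.4, 3.9]
width: 0.0388
```

Run:
```python
from h import *
plan([],0.03)
im=robot.snapshot("wrist");cv2.imwrite("pics/w19.png",cv2.resize(im,(800,600)))
im=robot.snapshot("side");cv2.imwrite("pics/s19.png",cv2.resize(im[190:290,230:340],None,fx=6,fy=6,interpolation=cv2.INTER_CUBIC))
```

```text
t 18.4 pos [ 0.4405 -0.1653  0.0041] rpy [-1.5717e+00 -8.0000e-04 -8.7200e-02] F [-0.63  1.44  3.87] w 0.0388
```

View pics/w19.png

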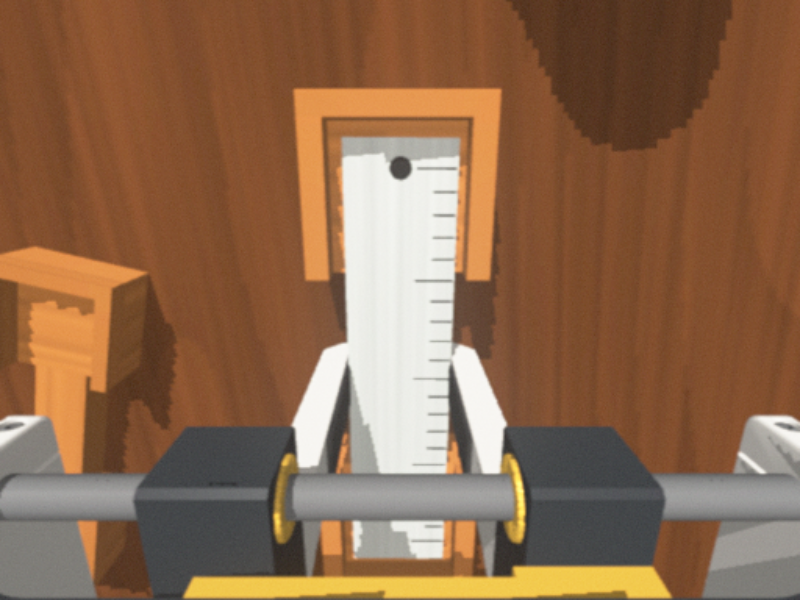

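View pics/s19.png

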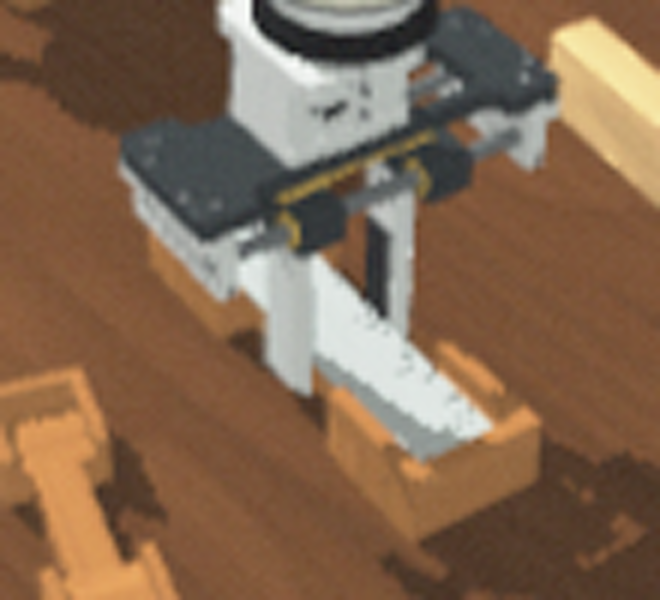

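>>> arm_command --series "0 0 0 0 0 0 0.03; 0 0 0 0 0 0 0.043; 0 0 0 0 0 0 0.055; 0 0 0 0 0 0 0.062; 0 0 0 0 0 0 0.062"

```text
time: 19.0
tool_pos: [0.4417, -0.1659, 0.0049]
ee_rot: [-1.573, -0.004, -0.087]
wrist_force: [-1.4, -0.9, -0.4]
width: 0.0608
```

>>> arm_command --series "0 0 0 0 -0.01 0 0.062; 0 0 0 0 -0.02 0 0.062; 0 0 0 0 -0.03 0 0.062; 0 0 0 0 -0.04 0 0.062; 0 0 0 0 -0.04 0 0.062; 0 0 0 0 -0.02 0 0.062; 0 0 0 0 0 0 0.062; 0 0 0 0 0 0 0.062"

```text
time: 19.8
tool_pos: [0.4406, -0.1652, 0.1747]
ee_rot: [-1.574, -0.006, -0.087]
wrist_force: [-0.1, -0.2, -1.1]
width: 0.0619
```

Run:
```python
from h import *
plan([],0.03)
im=robot.snapshot("wrist");np.save("w20.npy",robot.camera_params("wrist")["extrinsics"]);cv2.imwrite("pics/w20.png",cv2.resize(im,(800,600)))
im=robot.snapshot("side");cv2.imwrite("pics/s20.png",cv2.resize(im[190:290,230:340],None,fx=6,fy=6,interpolation=cv2.INTER_CUBIC))
```

```text
t 19.8 pos [ 0.4406 -0.1652  0.1747] rpy [-1.5736 -0.0056 -0.0873] F [-0.08 -0.15 -1.08] w 0.0619
```

View pics/w20.png

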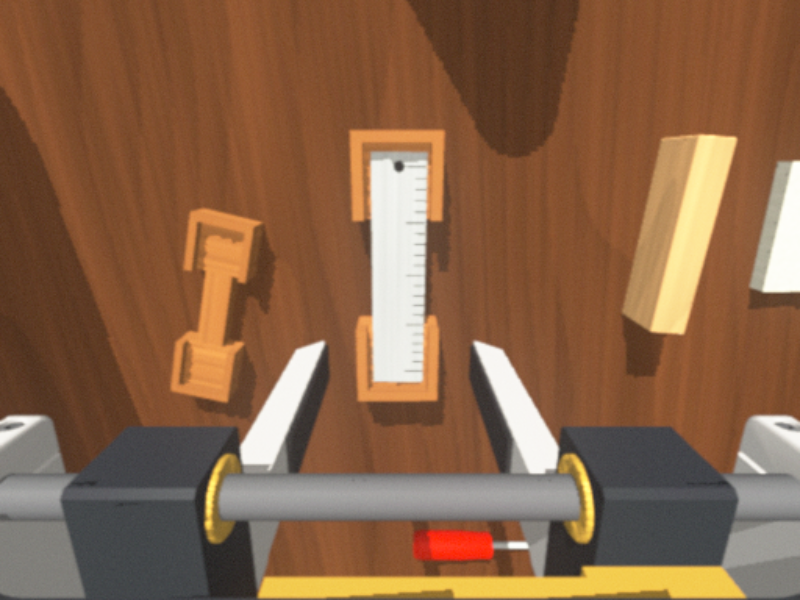

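View pics/s20.png

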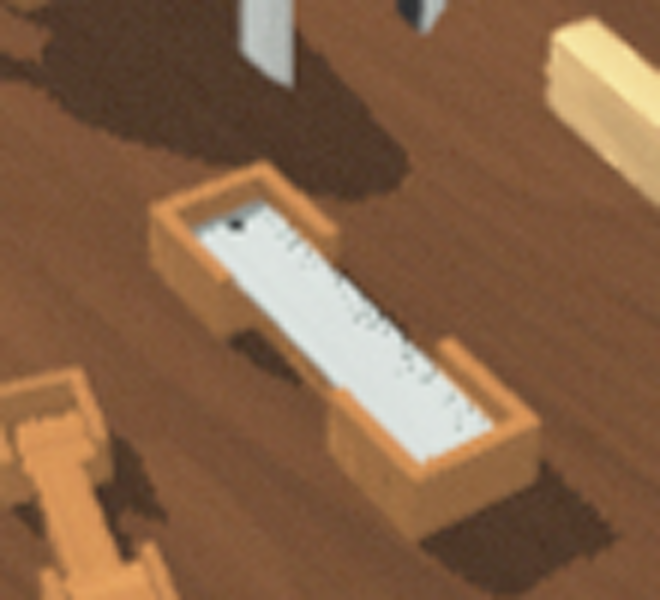

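Both views show the rule inside the recess (rows 152–382, cols 371–427 in the wrist view), flat and between the walls, with the fingers well clear.

Run:
```python
from h import *
c=robot.camera_params("wrist");E=np.load("w20.npy")
a=bp(c,E,np.array([(370,152),(428,152),(373,382),(425,382)])*.64,.0245).mean(0)
b=bp(c,E,np.array([(349,130),(445,130),(359,401),(439,401)])*.64,.034).mean(0);print(a,b,a-b)
a,b=cv2.imread("pics/top0.png"),robot.snapshot("top");d=cv2.absdiff(a,b).max(2)
for n,(x,y,w,h) in dict(spec=(228,80,65,58),screw=(415,183,20,58),pad=(306,92,45,55),case=(158,112,60,30)).items(): print(n,(d[y:y+h,x:x+w]>60).mean())
robot.close_job()
```

```text
[ 0.44148764 -0.16429003  0.0245    ] [ 0.44084057 -0.1633058   0.034     ] [ 0.00064707 -0.00098424 -0.0095    ]
spec 0.0
screw 0.015517241379310345
pad 0.0
case 0.0
the job is handed in; nothing more can be done
```

I carried out all the steps and handed the job in at about 20 s of the 66 s allowed; no verdict is reported. The rule is lying flat in the larger cradle.

- **Slide:** I pressed the rule at about 6–9 N and slid it until its end overhung the right-hand edge by about 73 mm.
- **Filing rest:** I pinched the rule by its long edges, lifted it level and laid it on the filing rest. Its centre came within about 3 mm of the rest's centre. I let go, and it stayed flat.
- **Cradle:** I took the rule again within about 2 mm of its middle and lowered it until the wrist force showed contact. The tool was then at 4.1 mm height, against about 4.5 mm expected. I opened the fingers and moved clear.

**Last checks:**
- The wrist picture puts the rule's centre about 1 mm from the cradle's centre, and both the wrist and side views show it flat between the walls.
- Comparing the first and last top pictures, the spectacles, pad and case show no change.
- The screwdriver area changed in 1.5% of its pixels. I took that as the arm's shadow but did not check it further.

**Disagreements:**
- **Lookdown offset:** The wrist and top cameras disagreed by up to about 4 mm on where the rule's centre lay along its length. I settled it with a wrist picture showing both ends, which gave the right 180 mm length.
- **Hidden end:** One top-camera reading of the rule's near end was wrong because the gripper hid it, so I discarded it.
- **Rest height:** Triangulating the rest's top gave 42.5 mm against the 45 mm stated. Contact on lowering agreed with 45 mm.

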